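File a sample cassette and scan its label

TASK

Stand the orange cassette upright in the free, green-marked slot of the rack, pushed down to the bottom, centred along the slot and with its label at the green-tab end. Then take the scanner from its holder, point its nose squarely at the middle of the orange cassette's sloping label from about 6 cm away, hold it still there for two seconds, and stand it back in its holder, nose down. Leave everything else where it is.

Things in the scene. Friction and masses are not known exactly. Their poses are not given: they have to be found in the camera images.
- orange_cassette: bright orange box cassette, 72 long (own x) x 14 thick (y) x 90 high, on edge; origin: centre of its underside. Near (-x) top corner is bevelled and carries a barcode label; flat top from x = -2 to +36, grip it there (x = +17) across the 14 mm. Starts in the stand, underside 8 mm above the bench, label towards the robot.
- label (a point): middle of the orange cassette's label (label 38 mm up the slope x 12 mm wide), 19 mm in front of the cassette's centre (x = -19, y = 0) and 79 mm above its underside. Its z axis is square out of the label: up and towards the cassette's -x, 32 degrees from the cassette's vertical; its y axis is the cassette's y.
- free_slot: green strip in the floor of the only free slot of the rack, with a green tab sticking out at one end; 2 thick. Origin: middle of the slot at the underside of the strip, on top of the rack's base (8 above the bench). x runs along the slot, away from the tab. Slot 17 wide (y), 72 long; walls rise 30 above the base, then lips flare out up to 38.
- rack: fixed rack: aluminium base 90 (x) x 176 (y) x 8 with three slots with white walls along its x, at y = -55, 0 and 55 mm; two hold a cassette, any of the three may be the free one. Origin: centre of the base's underside.
- stand: fixed aluminium stand, base 84 (x) x 64 (y) x 8, one slot like the rack's with walls 20 high along its x. Origin: centre of its underside, z up. It holds the orange cassette at the start.
- scanner: cordless pen scanner, 132 long, stands nose down in its holder. Origin: window at the nose (lower end); z runs up its length, it looks along -z. Round black nose of diameter 31 up to z = 52; then to z = 132 a white square grip 26 x 26 (sides along x and y), grip it at about z = 95. Origin at the start 6 mm above the holder's underside.
- holder: fixed grey cup for the scanner. Origin: centre of its underside on the bench, z up. Round foot of diameter 68, cup floor 6 above the bench, bore of diameter 38, mouth at 52 flared to diameter 49.
- blue_cassette: blue box cassette, 72 long (own x) x 14 thick (y) x 90 high, on edge; origin: centre of its underside. Near (-x) top corner is bevelled and carries a barcode label; flat top from x = -2 to +36, grip it there (x = +17) across the 14 mm. Stands in the rack, stays there.
- grey_cassette: grey cassette of the same form. Stands in the rack, stays there.
- wash_bottle: white squeeze bottle, diameter 68, 170 high, bystander; origin under its centre
- reagent_bottle: glass bottle with blue cap, diameter 56, 104 high, bystander; origin under its centre
- tip_box: blue box with clear lid, 68 x 106 x 67, bystander; origin under its centre
- flask: conical glass flask, diameter 66, 105 high, bystander; origin under its centre
- petri_dish: clear dish, diameter 61, 15 high, bystander; origin under its centre
- timer: white bench timer, 42 x 62 x 62, bystander; origin under its centre
- beaker: empty glass beaker, diameter 60, 69 high, bystander; origin under its centre
Mind the look-alikes: they are no part of the job. Several things have the shape of the orange_cassette; the one meant has the colours described above.

How it is judged:
By the outcome, as a careful person would: the job done as asked, in the order asked, and still so for the second after the job is handed in, with the robot touching nothing.
It also fails if it takes over 69 s, if anything falls off the work surface, if the arm or the gripper's body presses on something with over 40 N, if the wrist force passes 120 N, or if a joint passes its speed limit or range.

ROBOT

A 7-joint arm with a two-finger parallel gripper is mounted at the origin on a cart in front of the work surface, level with it; the furniture and walls round the work are solid. World frame = base frame: x ahead of the robot, y to its left, z up, the work surface at z = 0. Lengths are in m, angles in degrees, forces in N, time in s.
With the tool pointing down it reaches from about 0.425 to 0.975 m from the base axis. Payload 16.7 kg.
Tool frame: the origin (TCP) lies on the centre line of the jaws, within the pads' length; the fingertips stand 11 mm ahead of it and the grasp point (between the pads) lies 8 mm behind it; z points along the fingers, y is the direction in which the jaws open and shut (so a half turn about z gives the same grasp; the last joint's range is limited). The gripper opens to 85 mm and grips with 20 to 120 N. Pads are 22 mm wide; open, the fingers measure 114 mm over their backs; the gripper's body (76 mm by 85 mm) begins 54 mm behind the grasp point. The pads swing forward as they close: fully open they stand 13 mm farther back than shut.
Start: joints at [-80.243, 24.414, 4.234, 92.017, -1.954, 63.644, -3.845], TCP at [0.212, 0.641, 0.216] pointing down, gripper open.
Joint ranges: [-163.25, 163.25], [-28.42, 122.38], [-70.27, 78.77], [12.13, 141.07], [-58.53, 238.53], [9.26, 117.41], [-156.51, 156.51]. Speed limits (degrees/s): [108.29, 108.29, 136.94, 136.94, 172.46, 172.46, 172.46].

INTERFACE

Orientations are given as a 3x3 rotation matrix whose columns are the frame's x, y, z axes.
In Python, from workcell import monitor, grab_frame, robot gives the robot as it stands. The module is installed in compiled form; this text tells all that it offers.
- The arm moves only by the shell command python3 -m crank 'ROWS'. ROWS is a JSON object of lists of equal length, an entry for each row: "rot": the turn, a rotation vector about the tool's x, y, z in rad, a list of three; "linear": the shift along the tool's x, y, z in m, a list of three; "fingers": the opening, from 0 (shut) to 1 (fully open). In form: {"rot": [[rx, ry, rz], ...], "linear": [[tx, ty, tz], ...], "fingers": [fingers, ...]}. A call has 1 to 8 rows; each row is the pose to reach, as a shift and turn from the pose commanded when the call began, along the tool's axes at that moment; what a row does not reach only later rows make up. A row lasts 1/8 s, in which the tool goes at most 62.5 mm and 10.7 degrees, less where a joint would pass 70% of its speed; a pose out of reach is approached as far as the arm can. A call with a gripper value outside its range is refused whole. The fingers move at their own pace and stop on an object; the grip force is fixed at half the most. Time passes only in rows, so rows that repeat a pose let the fingers close. It gives the time, the measured TCP pose, the force and the opening at its end, in the units of the state.
- monitor.read_state(): the state, without advancing time (a new reading comes with each control period).
- grab_frame(name): name is "scene" or "top" or "wrist"; returns a dict with "img" (384x512x3 uint8, red, green, blue), "K" (3x3 intrinsics, pixels), "k1" (the pictures are not rectified: a ray, as slopes to the right and down, at radius r is drawn at 1 + k1 r^2 times it, then the intrinsics apply), "rvec" (rotation vector, rad) and "tvec" (3), from world to camera coordinates, as OpenCV has them; the wrist camera has in their place "mount" (4x4, takes a point from camera to tool coordinates, whose origin is the TCP and whose axes are the flange's). Camera axes: x right, y down, z forward; pixel columns grow to the right and rows downward; lengths in m; the calibration is good to about 2 mm. A picture is of the moment at which its call begins: read the wrist's pose just before it. There is no depth.
- robot.hand_in(): hands the job in, once; it reports no verdict.
The state is a dict: "time_s": time; "joints": joint angles; "qvel": joint speeds; "joint_efforts": joint torques, N m; "position": TCP position; "eef_rot": TCP orientation; "wrist_force": force on the tool from outside, world axes, zero at the start; "moment": the same for the moment, N m; "grip_width": finger opening in m.
Only numpy, scipy, OpenCV 4.12 (cv2) and the standard library are available. Lean on these libraries where they do the work, as an engineer would, in place of code of your own. Each camera call takes 0.05 s, during which the arm holds its last target.

## Working session

There is one attempt and no reset: what is moved stays moved. The work goes in short steps, Python scripts to look and compute and a shell command to move; the robot and the scene stay as the last step left them, time stands still between calls to the robot, and variables do not carry over. Pictures are saved under pics/ and viewed, and the job is handed in when it is done.

```bash
mkdir -p pics; ls
cat > h.py <<'E'
import numpy as np, cv2
from workcell import monitor, grab_frame, robot
def snap(name, fn):
    s=monitor.read_state(); f=grab_frame(name)
    cv2.imwrite('pics/'+fn+'.png', f['img'][:,:,::-1])
    d={k:np.array(f[k]) for k in f if k!='img'}
    d['img']=f['img']
    if 'mount' in f:
        T=np.eye(4);T[:3,:3]=np.array(s['eef_rot']);T[:3,3]=s['position']
        C=T@np.array(f['mount'])   # cam->world
    else:
        R,_=cv2.Rodrigues(np.array(f['rvec'],float)); C=np.eye(4);C[:3,:3]=R.T;C[:3,3]=-R.T@np.array(f['tvec']).ravel()
    np.savez('pics/'+fn+'.npz',K=d['K'],k1=d['k1'],C=C,img=f['img'])
    return s
def load(fn): return np.load('pics/'+fn+'.npz')
def dc(d): return np.array([float(d['k1']),0,0,0])
def ray(d,uv):
    p=cv2.undistortPoints(np.array([[uv]],float),d['K'],dc(d))[0,0]
    v=d['C'][:3,:3]@np.array([p[0],p[1],1]); return d['C'][:3,3],v/np.linalg.norm(v)
def onz(fn,uv,z):
    o,v=ray(load(fn),uv); return o+v*(z-o[2])/v[2]
def tri(*pairs):
    A=np.zeros((3,3));b=np.zeros(3);L=[]
    for fn,uv in pairs:
        o,v=ray(load(fn),uv);P=np.eye(3)-np.outer(v,v);A+=P;b+=P@o;L.append((o,P))
    x=np.linalg.solve(A,b); return x,[np.linalg.norm(P@(x-o)) for o,P in L]
def proj(fn,X):
    d=load(fn);Ci=np.linalg.inv(d['C']);r,_=cv2.Rodrigues(Ci[:3,:3])
    return cv2.projectPoints(np.array(X,float).reshape(-1,3),r,Ci[:3,3],d['K'],dc(d))[0][:,0]
def crop(fn,out,x0,y0,w,h,s):
    im=load(fn)['img'][y0:y0+h,x0:x0+w,::-1]
    im=cv2.resize(im,None,fx=s,fy=s,interpolation=cv2.INTER_CUBIC)
    for u in range((x0+9)//10*10,x0+w,10):
        cv2.line(im,((u-x0)*s,0),((u-x0)*s,6 if u%50 else 14),(0,0,255),1)
        if u%50==0: cv2.putText(im,str(u),((u-x0)*s,26),0,.4,(0,0,255),1)
    for v in range((y0+9)//10*10,y0+h,10):
        cv2.line(im,(0,(v-y0)*s),(6 if v%50 else 14,(v-y0)*s),(0,0,255),1)
        if v%50==0: cv2.putText(im,str(v),(16,(v-y0)*s+4),0,.4,(0,0,255),1)
    cv2.imwrite('pics/'+out+'.png',im)
def st():
    s=monitor.read_state()
    print('t',s['time_s'],'p',np.round(s['position'],4),'F',np.round(s['wrist_force'],1),'w',s['grip_width']);print(np.round(s['eef_rot'],4).tolist(),np.round(s['joints'],1)); return s
E
python3 - <<'E'
from h import *
st()
for n in ['scene','top','wrist']:
    snap(n,n+'0'); d=load(n+'0'); print(n,d['C'].round(3).tolist(),d['K'].round(1).tolist(),d['k1'])
E
```

```text
pics
t 0.0 p [0.2121 0.6404 0.2154] F [ 0.4 -0.  -0.2] w 0.08533152366625246
[[-0.9493, 0.3144, -0.0003], [0.3144, 0.9493, -0.0013], [-0.0001, -0.0013, -1.0]] [-80.2  24.5   4.2  92.1  -2.   63.6  -3.8]
scene [[0.842, -0.416, 0.344, 0.106], [-0.54, -0.645, 0.54, -0.645], [-0.002, -0.641, -0.768, 1.015], [0.0, 0.0, 0.0, 1.0]] [[376.8, 0.0, 260.3], [0.0, 376.8, 187.9], [0.0, 0.0, 1.0]] 0.0027662741683187313
top [[-0.039, -0.977, 0.211, 0.297], [-0.999, 0.038, -0.009, 0.003], [0.001, -0.212, -0.977, 1.139], [0.0, 0.0, 0.0, 1.0]] [[412.2, 0.0, 254.1], [0.0, 412.2, 192.8], [0.0, 0.0, 1.0]] -0.02534861960469358
wrist [[0.315, 0.904, 0.29, 0.139], [0.949, -0.3, -0.098, 0.667], [-0.001, 0.306, -0.952, 0.373], [0.0, 0.0, 0.0, 1.0]] [[298.0, 0.0, 256.2], [0.0, 298.0, 189.2], [0.0, 0.0, 1.0]] -0.03870986208000555
```

View pics/scene0.png

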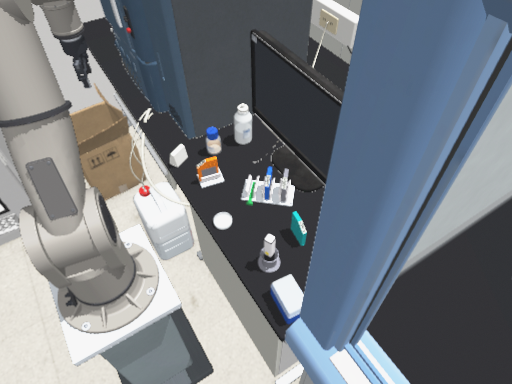

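View pics/top0.png

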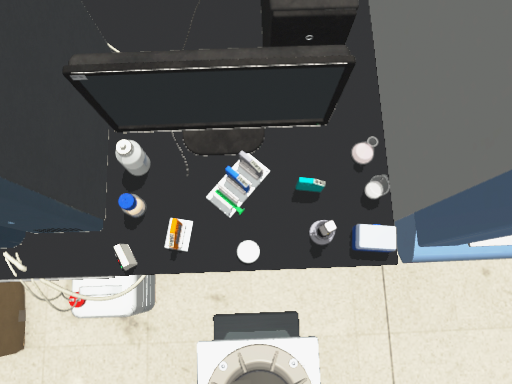

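View pics/wrist0.png

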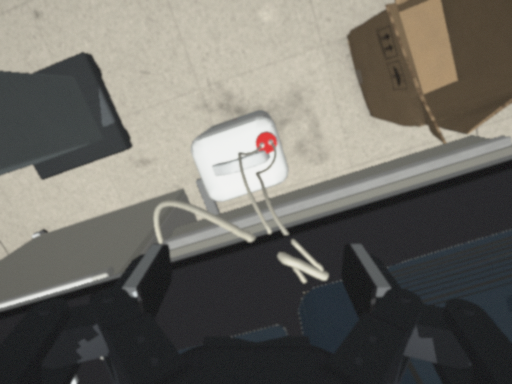

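Run:
```python
from h import *
crop('top0','c1',100,130,160,120,5)
crop('top0','c2',200,140,130,110,6)
crop('scene0','c3',180,140,130,130,6)
```

```text
(no output)
```

View pics/c1.png

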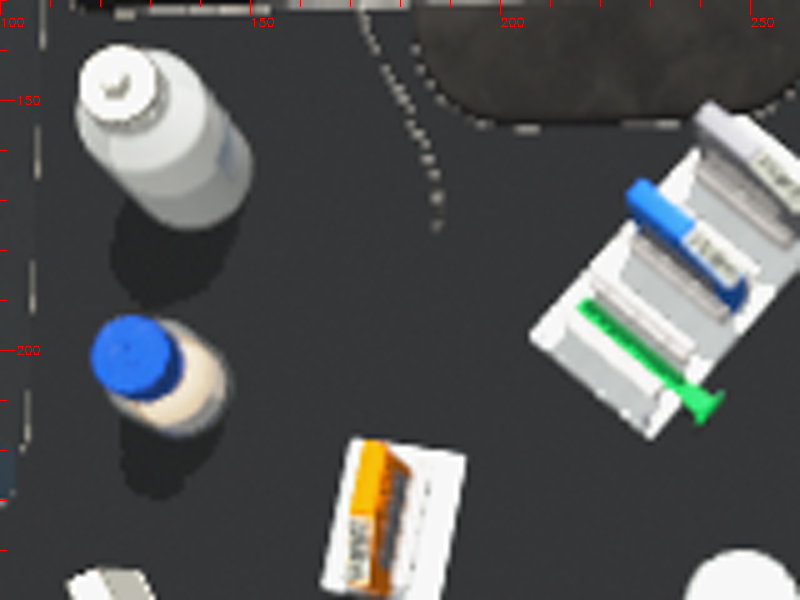

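View pics/c2.png

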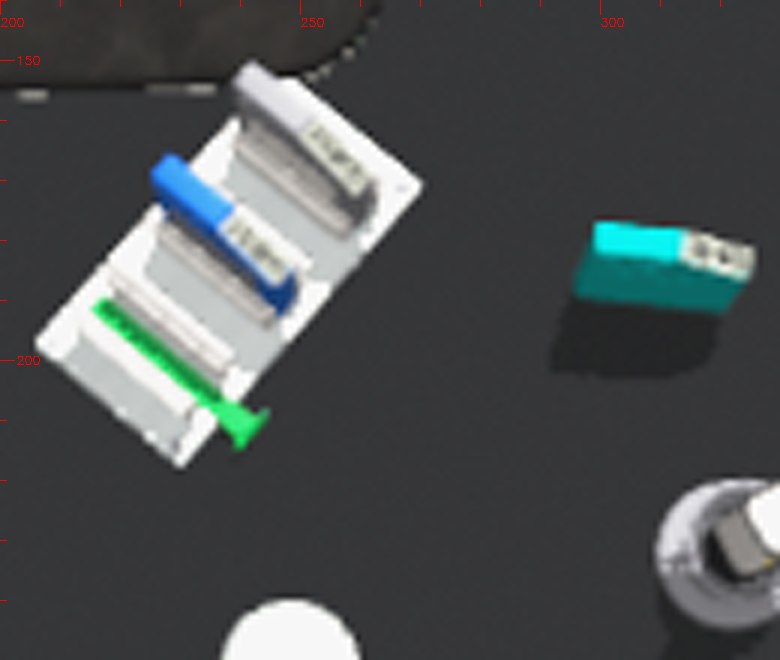

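View pics/c3.png

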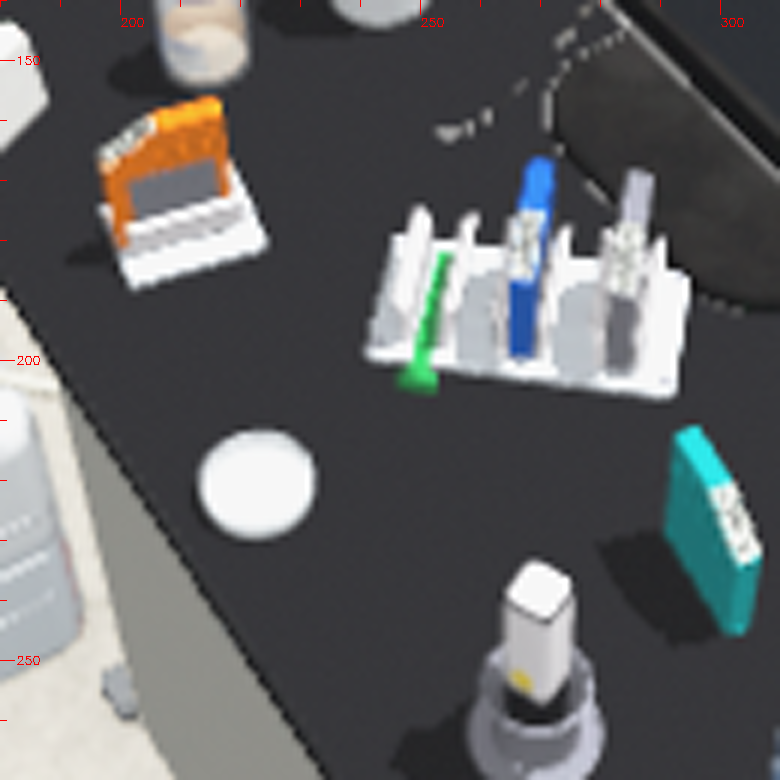

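Run:
```python
from h import *
np.set_printoptions(precision=4,suppress=True)
print('orange top far L,R; near L,R'); 
for uv in [(172.5,218.5),(177,219),(169.8,233.5),(174.8,234.5)]: print(onz('top0',uv,.098))
print('stand corners'); 
for uv in [(171,218),(193,221),(188,250),(164.5,248)]: print(onz('top0',uv,.008))
print('rack');
for uv in [(206,197),(230,218),(270,170.5)]: print(onz('top0',uv,.008))
print('green');
for uv in [(216.5,191),(241,211)]: print(onz('top0',uv,.01))
print('scanner top centre'); print(onz('top0',(326.5,227.5),.138))
print(tri(('top0',(327,227)),('scene0',(269.5,238.5))))
print('timer',onz('top0',(125,257),.03),'reagent',onz('top0',(135,207),.05),'petri',onz('top0',(248,251),.01))
print('monitor lower edge',onz('top0',(120,133),.1), onz('top0',(320,133),.1),'teal',onz('top0',(307,185),.05),'tipbox',onz('top0',(375,238),.06))
```

```text
orange top far L,R; near L,R
[0.4638 0.2042 0.098 ]
[0.4621 0.1927 0.098 ]
[0.4257 0.211  0.098 ]
[0.4226 0.1983 0.098 ]
stand corners
[0.4797 0.2257 0.008 ]
[0.469  0.1647 0.008 ]
[0.3897 0.1791 0.008 ]
[0.3975 0.2433 0.008 ]
rack
[0.5355 0.1278 0.008 ]
[0.4734 0.0621 0.008 ]
[ 0.6053 -0.0551  0.008 ]
green
[0.5511 0.0978 0.01  ]
[0.4916 0.031  0.01  ]
scanner top centre
[ 0.4205 -0.1796  0.138 ]
(array([ 0.4264, -0.1847,  0.1232]), [np.float64(0.0029481651829413127), np.float64(0.002948165182941302)])
timer [0.3756 0.3442 0.03  ] reagent [0.5066 0.3145 0.05  ] petri [0.3805 0.0155 0.01  ]
monitor lower edge [0.6996 0.3451 0.1   ] [ 0.6786 -0.1886  0.1   ] teal [ 0.5493 -0.1515  0.05  ] tipbox [ 0.3974 -0.3193  0.06  ]
```

```bash
python3 -m crank '{"rot":[[0,0,0],[0,0,0],[0,0,0],[0,0,-0.04],[0,0,-0.08],[0,0,-0.12],[0,0,-0.15],[0,0,-0.15]],"linear":[[-0.028,-0.054,0],[-0.056,-0.108,0],[-0.085,-0.162,0],[-0.113,-0.215,0],[-0.168,-0.249,0],[-0.224,-0.283,0],[-0.28,-0.318,0],[-0.335,-0.352,0]],"fingers":[1,1,1,1,0.8,0.6,0.45,0.45]}'
python3 - <<'E'
from h import *
st(); snap('wrist','w1')
E
```

```text
time_s: 1.15
position: [0.4135, 0.2079, 0.2164]
eef_rot: [[-0.986, 0.168, 0.0], [0.168, 0.986, 0.001], [-0.0, 0.001, -1.0]]
wrist_force: [0.8, 0.4, -0.7]
grip_width: 0.0389
t 1.15 p [0.4135 0.2079 0.2164] F [ 0.8  0.4 -0.7] w 0.038856901447930116
[[-0.9857, 0.1683, 0.0004], [0.1683, 0.9857, 0.0006], [-0.0003, 0.0007, -1.0]] [-53.9   3.8  20.3 119.2  -1.6  57.2  47.6]
```

View pics/w1.png

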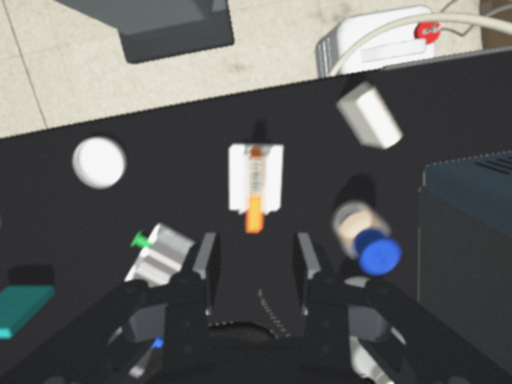

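Run:
```python
from h import *
crop('w1','c4',215,130,90,110,6)
```

```text
(no output)
```

View pics/c4.png

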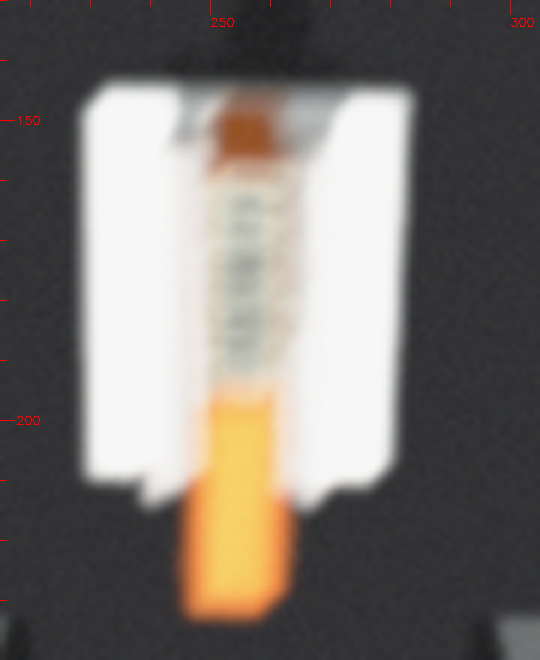

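Run:
```python
from h import *
np.set_printoptions(precision=4,suppress=True)
for uv in [(254.3,196),(253.8,232),(255.5,157)]: print(onz('w1',uv,.098 if uv[1]>160 else .066))
print('stand'); c=[onz('w1',uv,.008) for uv in [(229,144),(284.5,145),(228.5,211),(281,211)]]
print(np.array(c))
print('tri far top', tri(('w1',(253.8,232)),('top0',(174.8,218.5)),('scene0',(211,157.5))))
print('tri near top', tri(('w1',(254.5,196)),('top0',(172.3,234)),('scene0',(202,161))))
```

```text
[0.4314 0.2046 0.098 ]
[0.4697 0.1974 0.098 ]
[0.3999 0.2112 0.066 ]
stand
[[0.3901 0.1797 0.008 ]
 [0.4029 0.2468 0.008 ]
 [0.477  0.1616 0.008 ]
 [0.4887 0.2299 0.008 ]]
tri far top (array([0.4578, 0.1979, 0.1072]), [np.float64(0.006804881924912878), np.float64(0.004497036953063243), np.float64(0.01094252972479406)])
tri near top (array([0.4232, 0.2048, 0.1009]), [np.float64(0.006910303100731171), np.float64(0.0008933372182158873), np.float64(0.007464848495912054)])
```

Run:
```python
from h import *
np.set_printoptions(precision=4,suppress=True)
for a in [('w1','top0','scene0'),('top0','scene0'),('w1','top0')]:
  F=dict(w1=(253.8,232),top0=(174.8,218.5),scene0=(216.5,157.3)); N=dict(w1=(254.5,196),top0=(172.3,234),scene0=(206.5,160.3))
  print('far',tri(*[(k,F[k]) for k in a])); print('near',tri(*[(k,N[k]) for k in a]))
crop('scene0','c5',190,145,40,50,12)
crop('top0','c6',160,210,40,50,12)
st()
```

```text
far (array([0.4665, 0.1974, 0.0974]), [np.float64(0.0031465967717704034), np.float64(0.0029819963823878794), np.float64(0.0016289758079996632)])
near (array([0.4293, 0.2043, 0.0957]), [np.float64(0.002802607487599697), np.float64(0.004945472068887548), np.float64(0.002628578714060709)])
far (array([0.4657, 0.1986, 0.094 ]), [np.float64(0.0015778229333293465), np.float64(0.0015778229333293032)])
near (array([0.4281, 0.2042, 0.0949]), [np.float64(0.003696933506296294), np.float64(0.003696933506296255)])
far (array([0.4628, 0.1974, 0.1098]), [np.float64(0.0016093803455955718), np.float64(0.0016093803455955748)])
near (array([0.4247, 0.2039, 0.1113]), [np.float64(0.0027742178228185458), np.float64(0.0027742178228184903)])
t 1.2 p [0.4177 0.2015 0.2165] F [  3.6 -10.2  -0.2] w 0.03832258937486252
[[-0.9845, 0.1751, 0.0019], [0.1751, 0.9845, -0.0009], [-0.0021, -0.0005, -1.0]] [-53.5   3.9  20.9 119.1  -1.5  57.2  48. ]
```

View pics/c5.png

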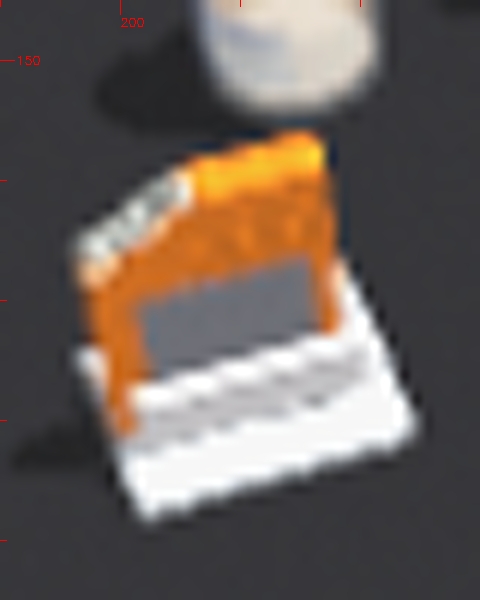

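View pics/c6.png

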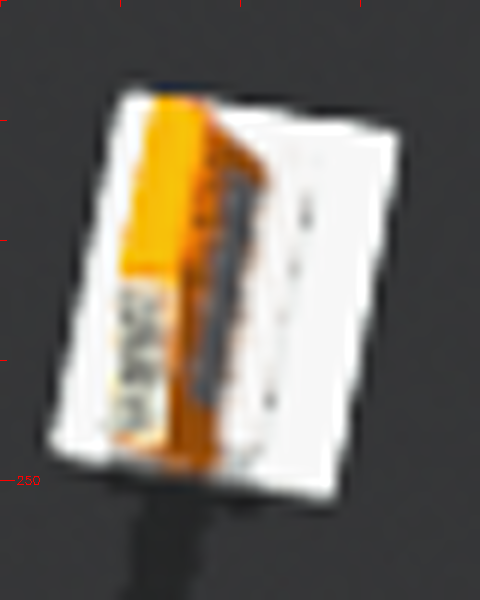

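```bash
python3 -m crank '{"rot":[[0,0,0],[0,0,0],[0,0,0]],"linear":[[0,0,0],[0,0,0],[0,0,0]],"fingers":[0.45,0.45,0.45]}'
python3 - <<'E'
from h import *
st(); snap('wrist','w2'); st()
crop('w2','c7',205,130,100,110,6)
crop('w2','c8',100,200,130,110,6)
E
```

```text
time_s: 1.58
position: [0.4119, 0.2106, 0.216]
eef_rot: [[-0.986, 0.167, -0.0], [0.167, 0.986, -0.0], [0.0, -0.0, -1.0]]
wrist_force: [-0.7, 0.9, -0.7]
grip_width: 0.0384
t 1.575 p [0.4119 0.2106 0.216 ] F [-0.7  0.9 -0.7] w 0.03841421100238235
[[-0.986, 0.167, -0.0002], [0.167, 0.986, -0.0], [0.0002, -0.0, -1.0]] [-54.1   3.8  20.1 119.2  -1.6  57.2  47.2]
t 1.625 p [0.412  0.2105 0.2161] F [ 0.2  0.4 -0.2] w 0.03884619545842843
[[-0.9859, 0.1671, -0.0002], [0.1671, 0.9859, -0.0], [0.0002, -0.0001, -1.0]] [-54.1   3.8  20.1 119.2  -1.6  57.2  47.2]
```

View pics/c7.png

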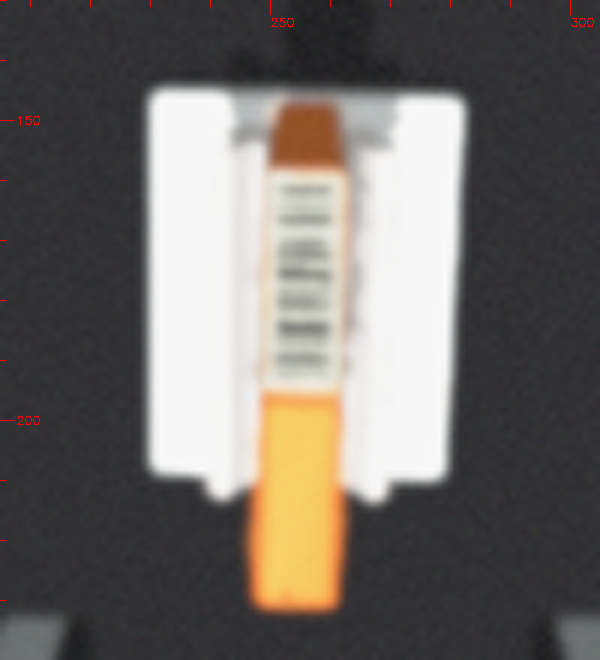

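View pics/c8.png

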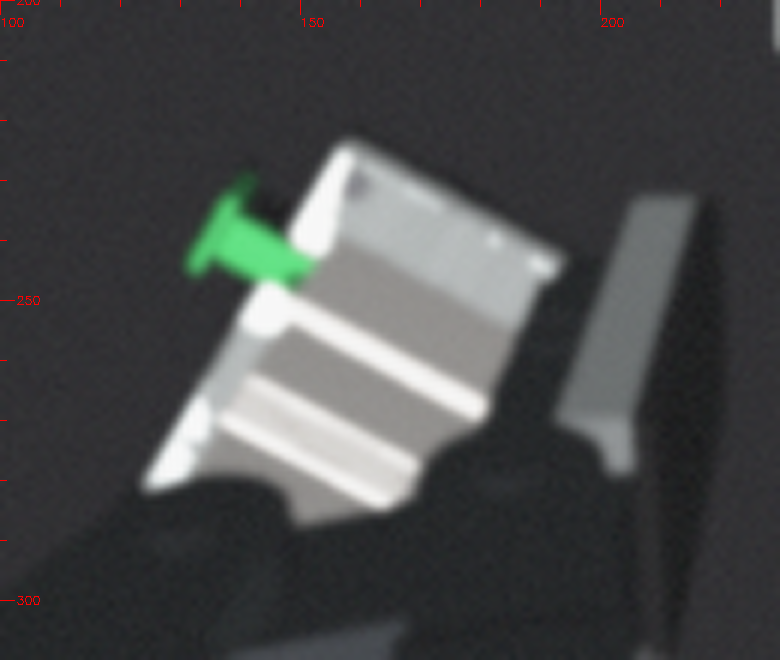

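Run:
```python
from h import *
np.set_printoptions(precision=4,suppress=True)
F=dict(w2=(254.3,231.5),top0=(174.8,218.3),scene0=(215.8,157.2)); N=dict(w2=(255.1,195.5),top0=(172.5,233),scene0=(206,160.3))
for a in [('w2','top0','scene0'),('top0','scene0'),('w2','top0'),('w2','scene0')]:
  print(a,'far',tri(*[(k,F[k]) for k in a])); print('near',tri(*[(k,N[k]) for k in a]))
print(onz('w2',F['w2'],.098),onz('w2',N['w2'],.098))
print(onz('top0',F['top0'],.098),onz('top0',N['top0'],.098))
print('front bottom top',onz('w2',(256,157.5),.066))
print('stand',np.mean([onz('w2',uv,.008) for uv in [(230,145),(282.5,146),(230,208.5),(279.5,209.5)]],0))
for uv in [(230,145),(282.5,146),(230,208.5),(279.5,209.5)]: print(onz('w2',uv,.008))
```

```text
('w2', 'top0', 'scene0') far (array([0.466 , 0.1996, 0.0954]), [np.float64(0.0025979808166036117), np.float64(0.0016147053443844848), np.float64(0.0010331727934429062)])
near (array([0.4298, 0.2064, 0.0925]), [np.float64(0.0018667281097699637), np.float64(0.002709870445872494), np.float64(0.0012343182554552313)])
('top0', 'scene0') far (array([0.4647, 0.1988, 0.0954]), [np.float64(0.0002293392236531959), np.float64(0.0002293392236532482)])
near (array([0.4285, 0.2042, 0.0953]), [np.float64(0.001601825670791299), np.float64(0.0016018256707911473)])
('w2', 'top0') far (array([0.4651, 0.1995, 0.0996]), [np.float64(0.0019353856995307519), np.float64(0.001935385699530835)])
near (array([0.429 , 0.2065, 0.0936]), [np.float64(0.0022341237811399233), np.float64(0.002234123781139985)])
('w2', 'scene0') far (array([0.4672, 0.2004, 0.0944]), [np.float64(0.0017213680701217472), np.float64(0.0017213680701215906)])
near (array([0.4316, 0.2077, 0.0911]), [np.float64(1.6607478240329464e-05), np.float64(1.6607478240313303e-05)])
[0.4674 0.2008 0.098 ] [0.4293 0.2081 0.098 ]
[0.4641 0.1983 0.098 ] [0.4267 0.2041 0.098 ]
front bottom top [0.3987 0.2142 0.066 ]
stand [0.437 0.207 0.008]
[0.3897 0.1832 0.008 ]
[0.4018 0.2468 0.008 ]
[0.472  0.1669 0.008 ]
[0.4844 0.231  0.008 ]
```

```bash
python3 -m crank '{"rot":[[0,0,0.021],[0,0,0.021],[0,0,0.021],[0,0,0.021],[0,0,0.021],[0,0,0.021]],"linear":[[-0.036,-0.001,0.02],[-0.036,-0.001,0.06],[-0.036,-0.001,0.1],[-0.036,-0.001,0.125],[-0.036,-0.001,0.14],[-0.036,-0.001,0.14]],"fingers":[0.45,0.45,0.45,0.45,0.45,0.45]}'
python3 - <<'E'
from h import *
st(); snap('wrist','w3')
E
```

```text
time_s: 2.38
position: [0.4474, 0.2026, 0.0756]
eef_rot: [[-0.982, 0.189, -0.001], [0.189, 0.982, -0.001], [0.001, -0.001, -1.0]]
wrist_force: [0.0, -0.2, -0.0]
grip_width: 0.0387
t 2.375 p [0.4474 0.2026 0.0756] F [ 0.  -0.2 -0. ] w 0.0386974680057288
[[-0.9819, 0.1891, -0.0011], [0.1891, 0.9819, -0.0009], [0.0009, -0.0011, -1.0]] [-48.7  19.   19.9 123.2 -10.   39.4  57.1]
```

View pics/w3.png

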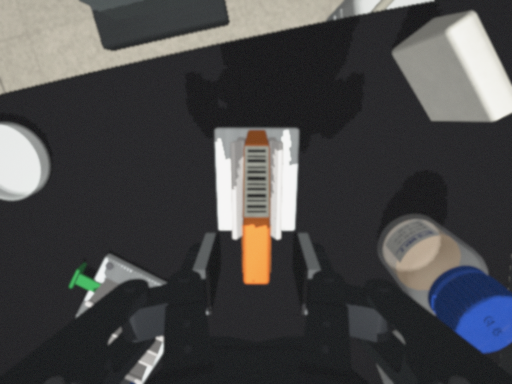

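```bash
python3 -m crank '{"rot":[[0,0,0],[0,0,0],[0,0,0],[0,0,0],[0,0,0]],"linear":[[0,0,0],[0,0,0],[0,0,0],[0,0,0],[0,0,0]],"fingers":[0,0,0,0,0]}'
python3 - <<'E'
from h import *
st(); snap('wrist','w4');crop('w4','c9',205,120,100,175,4)
E
```

```text
time_s: 3.05
position: [0.4486, 0.203, 0.0772]
eef_rot: [[-0.982, 0.19, 0.001], [0.19, 0.982, 0.001], [-0.001, 0.002, -1.0]]
wrist_force: [-0.6, -0.9, 7.8]
grip_width: 0.0114
t 3.05 p [0.4486 0.203  0.0772] F [-0.6 -0.9  7.8] w 0.01143373509589709
[[-0.9818, 0.1897, 0.0015], [0.1897, 0.9818, 0.0014], [-0.0012, 0.0016, -1.0]] [-48.7  18.8  20.  123.1 -10.   39.4  57.1]
```

View pics/c9.png

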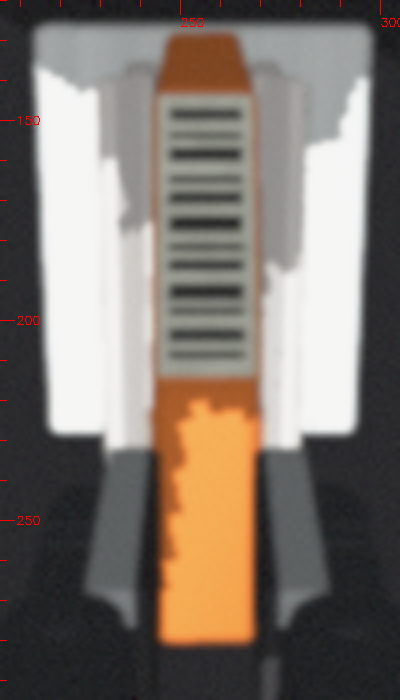

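```bash
python3 -m crank '{"rot":[[0,0,0],[0,0,0]],"linear":[[0,0,0],[0,0,0]],"fingers":[0,0]}'
```

```text
time_s: 3.35
position: [0.4485, 0.203, 0.0772]
eef_rot: [[-0.982, 0.19, 0.001], [0.19, 0.982, 0.001], [-0.001, 0.002, -1.0]]
wrist_force: [-1.8, -0.0, 8.3]
grip_width: 0.0113
```

```bash
python3 -m crank '{"rot":[[0,0,0],[0,0,0],[0,0,0],[0,0,-0.18],[0,0,-0.36],[0,0,-0.54],[0,0,-0.72],[0,0,-0.9]],"linear":[[0,0,-0.02],[0,0,-0.06],[0,0,-0.1],[-0.009,-0.016,-0.12],[-0.018,-0.032,-0.13],[-0.027,-0.05,-0.13],[-0.036,-0.07,-0.13],[-0.045,-0.09,-0.13]],"fingers":[0,0,0,0,0,0,0,0]}'
python3 -m crank '{"rot":[[0,0,-0.1],[0,0,-0.1],[0,0,-0.1],[0,0,-0.1]],"linear":[[0,0,0],[0,0,0],[0,0,0],[0,0,0]],"fingers":[0,0,0,0]}'
python3 - <<'E'
from h import *
st(); snap('wrist','w5')
E
```

```text
time_s: 4.35
position: [0.4752, 0.105, 0.2068]
eef_rot: [[-0.755, -0.656, 0.001], [-0.656, 0.755, 0.001], [-0.001, -0.0, -1.0]]
wrist_force: [-0.1, 0.6, -0.5]
grip_width: 0.0115
time_s: 4.85
position: [0.4749, 0.1059, 0.2062]
eef_rot: [[-0.691, -0.723, 0.0], [-0.723, 0.691, 0.0], [-0.0, -0.0, -1.0]]
wrist_force: [-0.6, -0.4, -0.7]
grip_width: 0.0113
t 4.85 p [0.4749 0.1059 0.2062] F [-0.6 -0.4 -0.7] w 0.011278521996354124
[[-0.6908, -0.7231, 0.0001], [-0.7231, 0.6908, 0.0], [-0.0001, -0.0, -1.0]] [-39.6   7.1  21.3 117.2  -3.1  56.2 119.6]
```

View pics/w5.png

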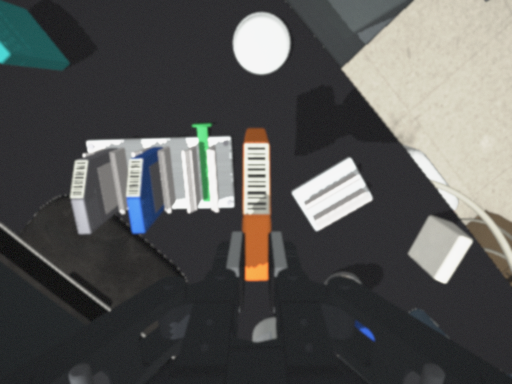

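Run:
```python
from h import *
crop('w5','c10',165,115,80,105,7)
crop('w5','c11',225,115,70,170,4)
```

```text
(no output)
```

View pics/c10.png

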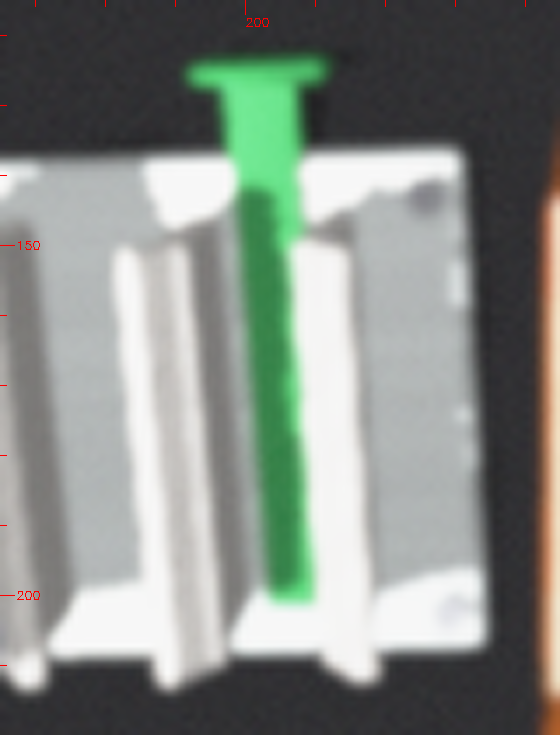

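View pics/c11.png

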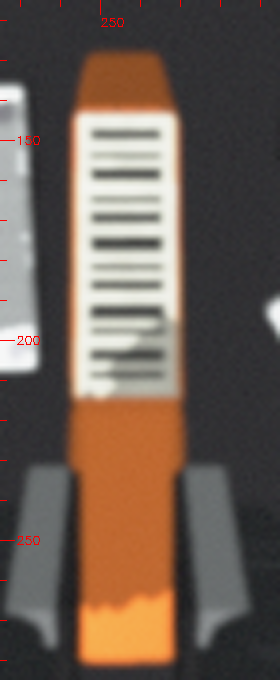

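Run:
```python
from h import *
np.set_printoptions(precision=4,suppress=True)
A=onz('w5',(231.5,137),.008);B=onz('w5',(235,208),.008)
d=(B-A);L=np.linalg.norm(d);d/=L;n=np.array([d[1],-d[0],0])
print('edge',A,B,L,'yaw',np.degrees(np.arctan2(d[1],d[0])))
for nn in (n,-n):print('slot centre', (A+B)/2+nn*.033)
print('strip far', onz('w5',(206.2,200.7),.01),'tabstart',onz('w5',(203.5,137),.01),'tab end',onz('w5',(202,123),.01))
A=onz('top0',(206.3,197),.008);B=onz('top0',(230,217.5),.008);d=B-A;L=np.linalg.norm(d);d/=L
print('top edge',A,B,L,'yaw',np.degrees(np.arctan2(-d[1],-d[0])));n=np.array([d[1],-d[0],0]);
for nn in (n,-n):print('slot centre', (A+B)/2+nn*.033)
# lips: right lip top-inner & left lip
for uv in [(207.5,149),(214,212),(193,149),(197,209)]: print('lip',uv,onz('w5',uv,.046))
# held cassette in tool frame
s=np.load('pics/w5.npz')
T=np.eye(4);T[:3,:3]=[[-0.6908,-0.7231,0.0001],[-0.7231,0.6908,0],[-0.0001,0,-1]];T[:3,3]=[0.4749,0.1059,0.2062]
for uv,h in [((257,214.5),-.021),((258,271*1.0+ 9.5),-.021),((257,143),.013)]:
    o,v=ray(s,uv);Ti=np.linalg.inv(T);o=(Ti@np.r_[o,1])[:3];v=Ti[:3,:3]@v
    print('tool',o+v*(h-o[2])/v[2])
```

```text
edge [0.4772 0.0658 0.008 ] [0.5382 0.1327 0.008 ] 0.09049218089240353 yaw 47.65046977202385
slot centre [0.5321 0.077  0.008 ]
slot centre [0.4833 0.1215 0.008 ]
strip far [0.5568 0.1001 0.01  ] tabstart [0.5008 0.0427 0.01  ] tab end [0.4902 0.0303 0.01  ]
top edge [0.5354 0.1269 0.008 ] [0.4748 0.0621 0.008 ] 0.08874351762938812 yaw 46.932928788065304
slot centre [0.481 0.117 0.008]
slot centre [0.5292 0.072  0.008 ]
lip (207.5, 149) [0.4991 0.0554 0.046 ]
lip (214, 212) [0.5467 0.1108 0.046 ]
lip (193, 149) [0.5103 0.0446 0.046 ]
lip (197, 209) [0.5582 0.0947 0.046 ]
tool [ 0.0193  0.0005 -0.021 ]
tool [-0.019   0.0011 -0.021 ]
tool [0.0494 0.0006 0.013 ]
```

```bash
python3 -m crank '{"rot":[[0,0,-0.018],[0,0,-0.018],[0,0,-0.018],[0,0,-0.018],[0,0,-0.018],[0,0,-0.018]],"linear":[[-0.018,-0.032,0],[-0.035,-0.063,0],[-0.035,-0.063,0.04],[-0.035,-0.063,0.075],[-0.035,-0.063,0.078],[-0.035,-0.063,0.078]],"fingers":[0,0,0,0,0,0]}'
python3 -m crank '{"rot":[[0,0,0],[0,0,0]],"linear":[[0,0,0],[0,0,0]],"fingers":[0,0]}'
python3 - <<'E'
from h import *
st(); snap('wrist','w6');crop('w6','c12',190,60,130,110,6)
E
```

```text
time_s: 5.65
position: [0.5451, 0.0876, 0.129]
eef_rot: [[-0.677, -0.736, 0.0], [-0.736, 0.677, -0.0], [-0.0, -0.0, -1.0]]
wrist_force: [0.1, -0.0, -0.4]
grip_width: 0.0114
time_s: 5.9
position: [0.5452, 0.0877, 0.1292]
eef_rot: [[-0.677, -0.736, 0.002], [-0.736, 0.677, 0.001], [-0.002, -0.001, -1.0]]
wrist_force: [0.7, -0.0, -0.2]
grip_width: 0.0118
t 5.9 p [0.5452 0.0877 0.1292] F [ 0.7 -0.  -0.2] w 0.011847339479260623
[[-0.6769, -0.7361, 0.0015], [-0.7361, 0.6769, 0.0007], [-0.0015, -0.0006, -1.0]] [-33.6  19.5  21.7 113.7  -9.5  48.4 130.7]
```

View pics/w6.png

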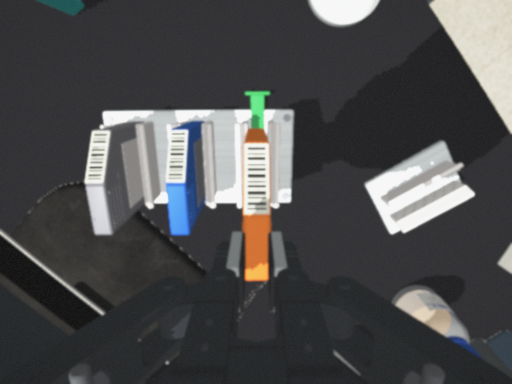

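View pics/c12.png

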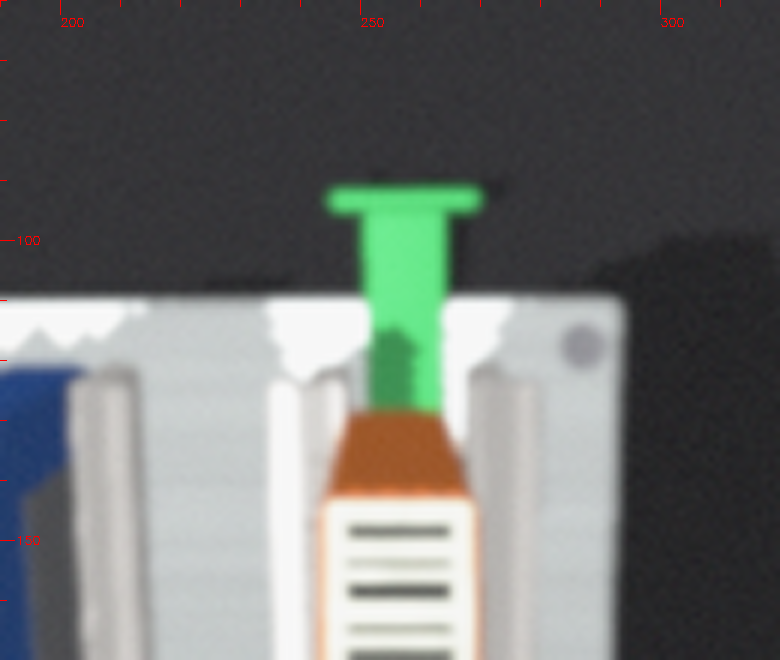

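```bash
cat >> h.py <<'E'
def ont(fn,uv,zw,R,p):
    X=onz(fn,uv,zw); return np.array(R).T@(X-np.array(p))
E
python3 - <<'E'
from h import *
np.set_printoptions(precision=4,suppress=True)
R=[[-0.6769,-0.7361,0.0015],[-0.7361,0.6769,0.0007],[-0.0015,-0.0006,-1.0]];p=[0.5452,0.0877,0.1292]
for n,uv,z in [('cassette front bottom',(256,128.5),.060),('label low',(256.6,142.5),.118),('bevel edge',(256.6,214.5),.15),('strip at front',(257.6,128),.010),('bar',(257.5,93),.01),('rack edge @L',(235,109.7),.008),('@R',(290,109.7),.008),('lipL',(246.5,122),.046),('lipR',(268.3,122),.046),('corner far R',(290,202),.008),('corner near R',(294,110),.008)]: print(n,ont('w6',uv,z,R,p))
E
```

```text
cassette front bottom [ 0.0514 -0.      0.0691]
label low [0.0499 0.0004 0.0111]
bevel edge [ 0.0192  0.0003 -0.0208]
strip at front [0.0464 0.0014 0.1191]
bar [0.0771 0.0013 0.1191]
rack edge @L [ 0.0627 -0.0191  0.1211]
@R [0.0626 0.0308 0.1211]
lipL [ 0.055  -0.0076  0.0831]
lipR [0.055  0.0097 0.0831]
corner far R [-0.0266  0.0337  0.1212]
corner near R [0.0624 0.0344 0.1211]
```

```bash
python3 -m crank '{"rot":[[0,0,0],[0,0,0],[0,0,0],[0,0,0]],"linear":[[0.001,0.001,0.004],[0.001,0.001,0.014],[0.001,0.001,0.022],[0.001,0.001,0.03]],"fingers":[0,0,0,0]}'
```

```text
time_s: 6.45
position: [0.5431, 0.0873, 0.0972]
eef_rot: [[-0.677, -0.736, -0.001], [-0.736, 0.677, -0.0], [0.001, 0.0, -1.0]]
wrist_force: [0.1, -0.2, -0.6]
grip_width: 0.0116
```

```bash
python3 -m crank '{"rot":[[0,0,0],[0,0,0],[0,0,0],[0,0,0]],"linear":[[0,0,0.006],[0,0,0.012],[0,0,0.017],[0,0,0.019]],"fingers":[0,0,0,0]}'
python3 -m crank '{"rot":[[0,0,0]],"linear":[[0,0,0]],"fingers":[0]}'
```

```text
time_s: 6.95
position: [0.5436, 0.0874, 0.0792]
eef_rot: [[-0.677, -0.736, 0.0], [-0.736, 0.677, 0.0], [-0.0, -0.0, -1.0]]
wrist_force: [-2.5, -1.9, 21.2]
grip_width: 0.0117
time_s: 7.08
position: [0.5436, 0.0874, 0.0793]
eef_rot: [[-0.677, -0.736, 0.001], [-0.736, 0.677, 0.0], [-0.0, -0.0, -1.0]]
wrist_force: [1.5, 0.2, 0.5]
grip_width: 0.0115
```

```bash
python3 -m crank '{"rot":[[0,0,0],[0,0,0]],"linear":[[0,0,0.002],[0,0,0.002]],"fingers":[0,0]}'
python3 - <<'E'
from h import *
st(); snap('wrist','w7');crop('w7','c13',200,60,110,170,4); snap('scene','s1'); st()
E
```

```text
time_s: 7.32
position: [0.5451, 0.0874, 0.0791]
eef_rot: [[-0.677, -0.736, 0.003], [-0.736, 0.677, 0.001], [-0.003, -0.002, -1.0]]
wrist_force: [-5.7, -1.8, 31.2]
grip_width: 0.0117
t 7.325 p [0.5451 0.0874 0.0791] F [-5.7 -1.8 31.2] w 0.011708083104414695
[[-0.6774, -0.7356, 0.0033], [-0.7356, 0.6774, 0.0011], [-0.0031, -0.0017, -1.0]] [-32.1  23.6  20.2 115.7 -11.9  42.4 132.7]
t 7.425 p [0.545  0.0874 0.0791] F [-4.1 -2.8 29.9] w 0.011509683690946319
[[-0.6773, -0.7357, 0.0034], [-0.7357, 0.6774, 0.0011], [-0.0031, -0.0018, -1.0]] [-32.1  23.6  20.2 115.8 -11.9  42.4 132.7]
```

View pics/c13.png

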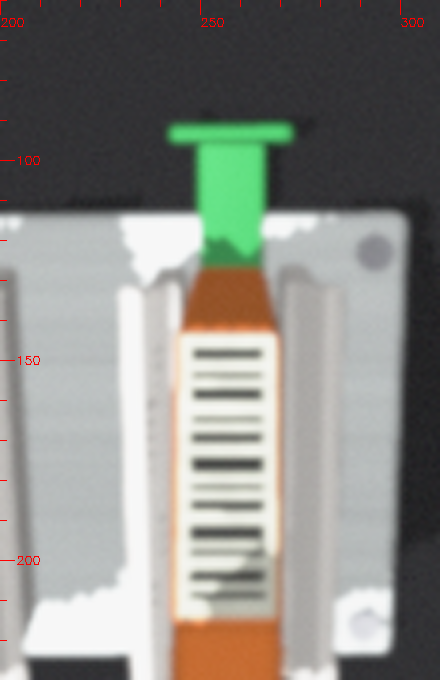

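Run:
```python
from h import *
np.set_printoptions(precision=4,suppress=True)
R=[[-0.6774,-0.7356,0.0033],[-0.7356,0.6774,0.0011],[-0.0031,-0.0017,-1.0]];p=[0.5451,0.0874,0.0791]
for n,uv,z in [('front bottom',(257.8,127),.010),('rack edge',(245,113.2),.008),('rack far R',(298,224),.008),('near R',(302,113.2),.008),('bevel',(257,214.5),.10),('strip',(258,120),.01),('wallL out',(231,182),.046),('wallR out',(284,182),.046)]: print(n,ont('w7',uv,z,R,p))
```

```text
front bottom [0.0526 0.0013 0.0689]
rack edge [ 0.0626 -0.0082  0.0709]
rack far R [-0.0277  0.0351  0.0711]
near R [0.0626 0.0343 0.0709]
bevel [ 0.0193  0.0005 -0.021 ]
strip [0.0578 0.0015 0.0689]
wallL out [ 0.0202 -0.0167  0.0331]
wallR out [0.0202 0.0187 0.033 ]
```

```bash
python3 -m crank '{"rot":[[0,0,0],[0,0,0],[0,0,0],[0,0,0],[0,0,0],[0,0,0],[0,0,0],[0,0,0]],"linear":[[0,0,-0.001],[0,0,-0.002],[0,0,-0.002],[0,0,-0.002],[0,0,-0.02],[0,0,-0.06],[0,0,-0.1],[0,0,-0.14]],"fingers":[0,0.4,0.4,0.4,0.4,0.4,0.4,0.4]}'
python3 -m crank '{"rot":[[0,0,0],[0,0,0],[0,0,0]],"linear":[[0.04,0,0],[0.04,0,0],[0.04,0,0]],"fingers":[0.4,0.4,0.4]}'
python3 - <<'E'
from h import *
st(); snap('wrist','w8');st()
E
```

```text
time_s: 8.43
position: [0.5433, 0.0872, 0.2196]
eef_rot: [[-0.677, -0.736, 0.001], [-0.736, 0.677, 0.0], [-0.001, -0.0, -1.0]]
wrist_force: [0.5, 0.3, -0.1]
grip_width: 0.0344
time_s: 8.8
position: [0.5165, 0.0582, 0.218]
eef_rot: [[-0.677, -0.736, 0.001], [-0.736, 0.677, 0.001], [-0.001, -0.0, -1.0]]
wrist_force: [-0.0, 0.1, 0.4]
grip_width: 0.0344
t 8.8 p [0.5165 0.0582 0.218 ] F [-0.   0.1  0.4] w 0.03438045910532832
[[-0.677, -0.736, 0.001], [-0.736, 0.677, 0.0006], [-0.0011, -0.0003, -1.0]] [-34.9   9.9  24.3 112.8  -4.8  58.1 128.9]
t 8.85 p [0.5166 0.0585 0.2176] F [ 0.6  0.7 -0.5] w 0.033950185807750825
[[-0.6767, -0.7363, 0.0005], [-0.7363, 0.6767, 0.0003], [-0.0005, -0.0002, -1.0]] [-34.9  10.   24.3 112.8  -4.8  58.1 128.9]
```

View pics/w8.png

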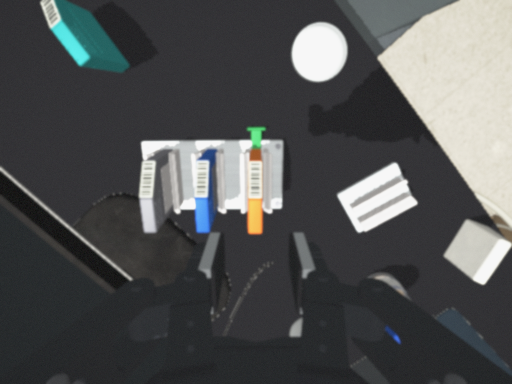

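Run:
```python
from h import *
crop('w8','c14',225,110,70,135,5)
```

```text
(no output)
```

View pics/c14.png

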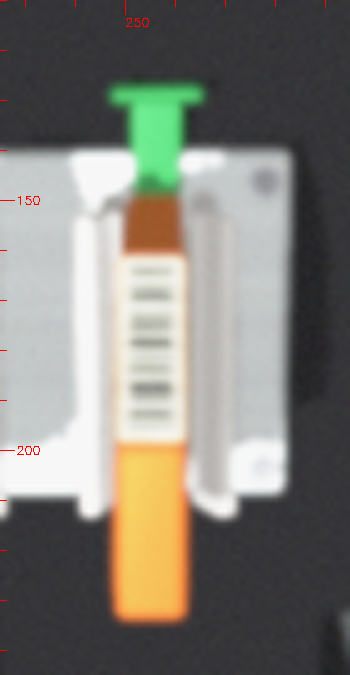

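Run:
```python
from h import *
np.set_printoptions(precision=4,suppress=True)
x=np.array([.677,.736,0])
F=onz('w8',(254.8,233.7),.1);N=onz('w8',(255.2,198.7),.1);B=onz('w8',(256,149),.010);Lm=onz('w8',(255.5,180),.089)
print(F,N,np.linalg.norm(F-N),np.degrees(np.arctan2((F-N)[1],(F-N)[0])))
print('centre est',F-.036*x,N+.002*x,B+.036*x,'label',Lm,'centre',Lm+.019*x)
r=[onz('w8',uv,.008) for uv in [(282.5,140.3),(282,208.5)]]; print('rack R corners',r, (r[0]+r[1])/2+.033*np.array([.736,-.677,0]))
# scanner coarse
snapn='top0'
for z in(.132,.138): print(onz('top0',(326.5,227.5),z))
crop('top0','c15',300,205,60,50,12); crop('scene0','c16',240,225,50,55,10)
```

```text
[0.5582 0.1014 0.1   ] [0.5321 0.0738 0.1   ] 0.03795153815385645 46.64593391849787
centre est [0.5338 0.0749 0.1   ] [0.5335 0.0752 0.1   ] [0.5336 0.0764 0.01  ] label [0.5211 0.0622 0.089 ] centre [0.534  0.0762 0.089 ]
rack R corners [array([0.4782, 0.0644, 0.008 ]), array([0.538 , 0.1318, 0.008 ])] [0.5324 0.0757 0.008 ]
[ 0.4213 -0.1807  0.132 ]
[ 0.4205 -0.1796  0.138 ]
```

View pics/c15.png

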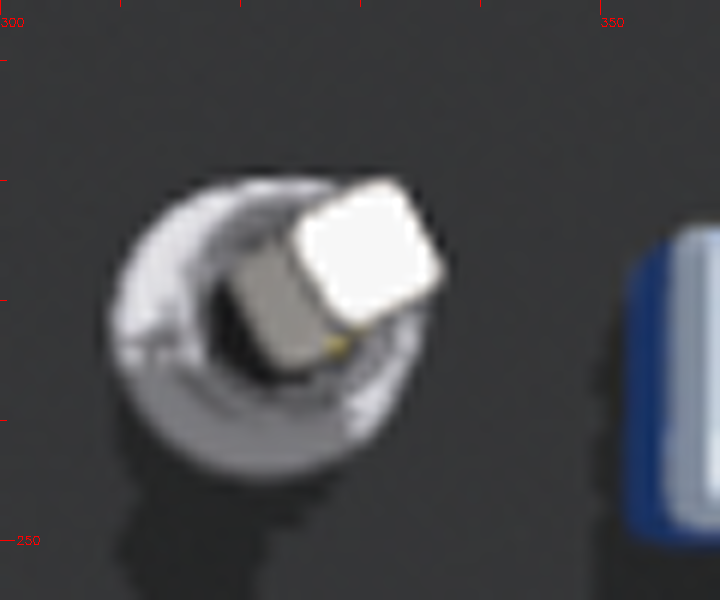

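View pics/c16.png

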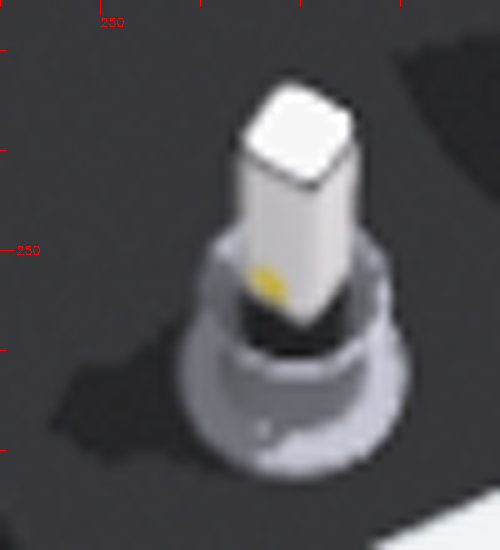

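Run:
```python
from h import *
np.set_printoptions(precision=4,suppress=True)
c=[onz('top0',uv,.138) for uv in [(324.3,225.2),(332.6,220.3),(336.8,227.4),(329.3,232.1)]]
print(np.array(c),np.mean(c,0)); 
for i in range(4): d=c[(i+1)%4]-c[i]; print(np.linalg.norm(d),np.degrees(np.arctan2(d[1],d[0])))
print('scene',onz('scene0',(269.6,238.5),.138)); print(tri(('scene0',(269.6,238.5)),('top0',(330.7,226.2))))
print('foot centre',onz('top0',(321.8,232.3),.005))
s=np.load('pics/top0.npz')
```

```text
[[ 0.4264 -0.1746  0.138 ]
 [ 0.4377 -0.1959  0.138 ]
 [ 0.4198 -0.2048  0.138 ]
 [ 0.409  -0.1856  0.138 ]] [ 0.4232 -0.1903  0.138 ]
0.024080807802840137 -62.115933193072195
0.0199735904338239 -153.52977659419813
0.02205061633416209 119.22167350815543
0.020540314583567573 32.19327228530522
scene [ 0.4242 -0.1932  0.138 ]
(array([ 0.4246, -0.1911,  0.1344]), [np.float64(0.0008635522806101947), np.float64(0.0008635522806103146)])
foot centre [ 0.4241 -0.1899  0.005 ]
```

```bash
python3 -m crank '{"rot":[[0,0,0.18],[0,0,0.36],[0,0,0.54],[0,0,0.72],[0,0,0.9],[0,0,1.08],[0,0,1.26],[0,0,1.44]],"linear":[[0.031,-0.0125,-0.01],[0.062,-0.025,-0.02],[0.093,-0.038,-0.03],[0.124,-0.05,-0.03],[0.155,-0.063,-0.03],[0.186,-0.075,-0.03],[0.217,-0.088,-0.03],[0.246,-0.1,-0.03]],"fingers":[0.5,0.7,0.75,0.75,0.75,0.75,0.75,0.75]}'
python3 -m crank '{"rot":[[0,0,0.18],[0,0,0.36],[0,0,0.386],[0,0,0.386],[0,0,0.386],[0,0,0.386]],"linear":[[0,0,0],[0,0,0],[0,0,0],[0,0,0],[0,0,0],[0,0,0]],"fingers":[0.75,0.75,0.75,0.75,0.75,0.75]}'
python3 - <<'E'
from h import *
st(); snap('wrist','w9');crop('w9','c17',190,120,130,130,6)
E
```

```text
time_s: 9.85
position: [0.4234, -0.1916, 0.2473]
eef_rot: [[-0.815, 0.58, -0.0], [0.58, 0.815, -0.0], [-0.0, -0.0, -1.0]]
wrist_force: [-0.5, 0.2, 0.4]
grip_width: 0.0636
time_s: 10.6
position: [0.4233, -0.1908, 0.2471]
eef_rot: [[-0.542, 0.84, -0.0], [0.84, 0.542, -0.0], [-0.0, -0.0, -1.0]]
wrist_force: [0.1, 0.8, -0.5]
grip_width: 0.064
t 10.6 p [ 0.4233 -0.1908  0.2471] F [ 0.1  0.8 -0.5] w 0.06401792221333825
[[-0.5424, 0.8401, -0.0001], [0.8401, 0.5424, -0.0001], [-0.0, -0.0001, -1.0]] [-24.3   1.4  42.1 117.7  -1.   61.3  51.2]
```

View pics/w9.png

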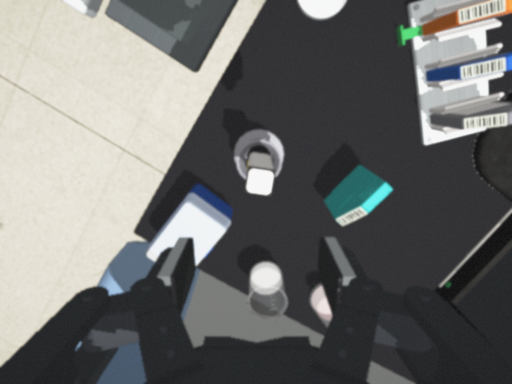

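View pics/c17.png

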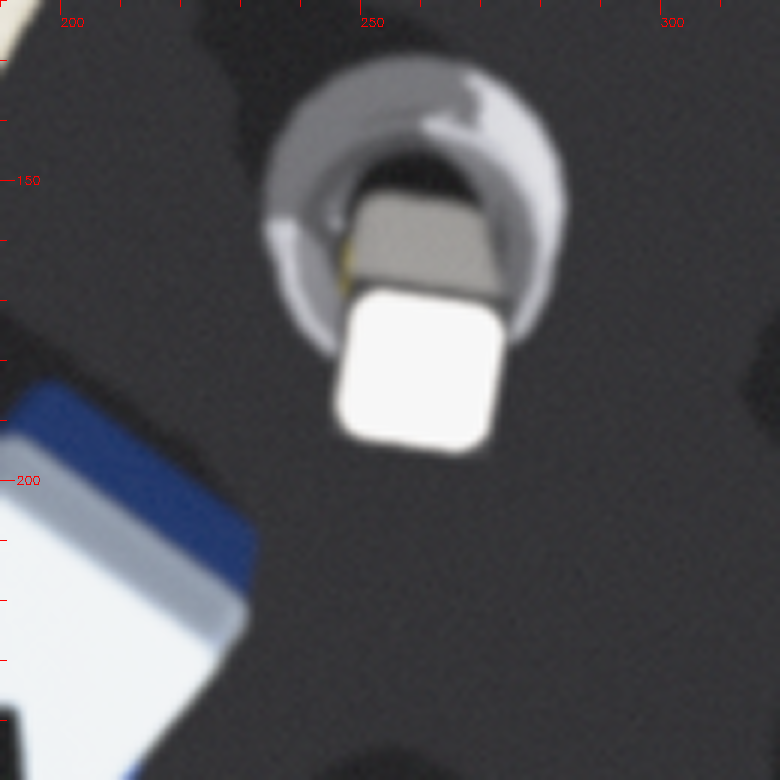

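Run:
```python
from h import *
np.set_printoptions(precision=4,suppress=True)
c=np.array([onz('w9',uv,.138) for uv in [(248.3,168),(274.5,171),(271.5,196),(245.5,193)]])
print(c,c.mean(0))
for i in range(4): d=c[(i+1)%4]-c[i]; print(np.linalg.norm(d),np.degrees(np.arctan2(d[1],d[0])))
R=[[-0.5424,0.8401,0],[0.8401,0.5424,0],[0,0,-1.]];p=[.4233,-.1908,.2471]
print('tool',ont('w9',(260,182),.138,R,p)); print(tri(('w9',(260,182)),('scene0',(269.6,238.5)),('top0',(330.7,226.2))))
```

```text
[[ 0.4112 -0.1822  0.138 ]
 [ 0.433  -0.1715  0.138 ]
 [ 0.4442 -0.1933  0.138 ]
 [ 0.4219 -0.2041  0.138 ]] [ 0.4276 -0.1877  0.138 ]
0.024310528552773672 26.074437214113782
0.024512980591318397 -62.80444211094077
0.024778120526778937 -154.16482639789544
0.024404819493174662 116.10318512472604
tool [0.0004 0.0053 0.1091]
(array([ 0.4263, -0.1901,  0.1323]), [np.float64(0.002524571834697181), np.float64(6.926208255487827e-05), np.float64(0.00248488100158509)])
```

```bash
python3 -m crank '{"rot":[[0,0,0.06],[0,0,0.115],[0,0,0.115],[0,0,0.115],[0,0,0.115],[0,0,0.115],[0,0,0.115]],"linear":[[0,0.004,0.01],[0,0.004,0.05],[0,0.004,0.09],[0,0.004,0.13],[0,0.004,0.15],[0,0.004,0.154],[0,0.004,0.154]],"fingers":[0.75,0.75,0.75,0.75,0.75,0.75,0.75]}'
python3 - <<'E'
from h import *
st(); snap('wrist','w10');crop('w10','c18',180,150,150,150,5)
E
```

```text
time_s: 11.52
position: [0.4269, -0.1888, 0.0936]
eef_rot: [[-0.441, 0.897, 0.0], [0.897, 0.441, -0.0], [-0.0, 0.0, -1.0]]
wrist_force: [1.2, 0.0, 0.2]
grip_width: 0.0637
t 11.525 p [ 0.4269 -0.1888  0.0936] F [1.2 0.  0.2] w 0.06370252541920729
[[-0.4412, 0.8974, 0.0002], [0.8974, 0.4412, -0.0002], [-0.0002, 0.0001, -1.0]] [-17.4  17.5  39.2 126.3 -16.8  41.2  59.5]
```

View pics/c18.png

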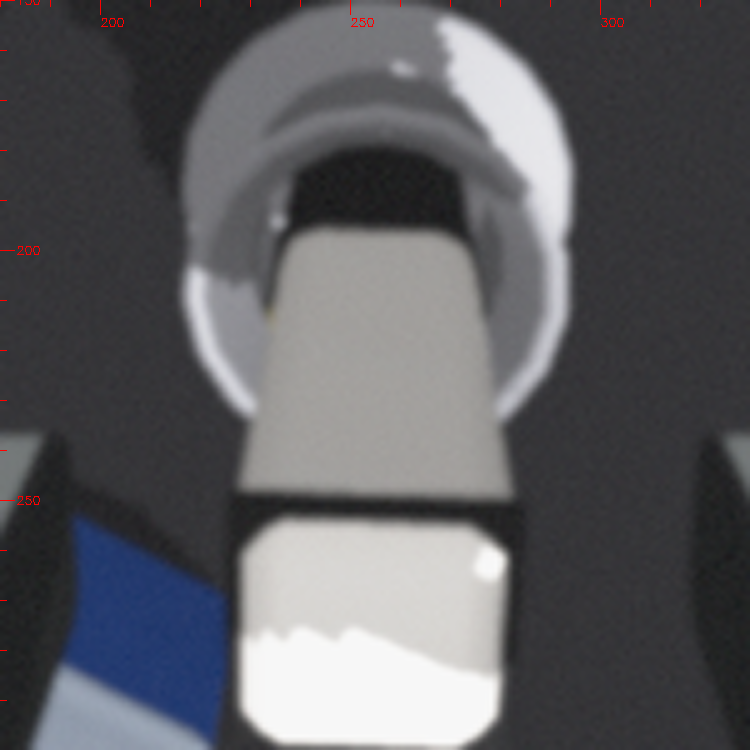

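```bash
python3 - <<'E'
from h import *
np.set_printoptions(precision=4,suppress=True)
R=[[-0.4412,0.8974,0],[0.8974,0.4412,0],[0,0,-1.]];p=[.4269,-.1888,.0936]
print([ont('w10',uv,.138,R,p) for uv in [(254,275.5),(254.5,250),(254,299)]])
print('holder foot',[ont('w10',uv,.0,R,p) for uv in [(216.5,188),(293.5,188)]])
E
python3 -m crank '{"rot":[[0,0,0],[0,0,0],[0,0,0],[0,0,0],[0,0,0],[0,0,0]],"linear":[[0,0,0],[0,0,0],[0,0,0],[0,0,0],[0,0,0],[0,0,0]],"fingers":[0,0,0,0,0,0]}'
```

```text
[array([ 0.0028,  0.0006, -0.0444]), array([ 0.0155,  0.0009, -0.0444]), array([-0.0097,  0.0006, -0.0444])]
holder foot [array([-0.0004, -0.0335,  0.0936]), array([-0.0004,  0.0346,  0.0936])]
time_s: 12.32
position: [0.427, -0.1888, 0.0938]
eef_rot: [[-0.441, 0.897, 0.001], [0.897, 0.441, 0.0], [-0.0, 0.001, -1.0]]
wrist_force: [-2.5, 0.5, 11.8]
grip_width: 0.0251
```

```bash
python3 -m crank '{"rot":[[0,0,0],[0,0,0],[0,0,0],[0,0,0],[0,0,0],[0,0,0]],"linear":[[0,0,-0.01],[0,0,-0.04],[0,0,-0.08],[0,0,-0.12],[0,0,-0.13],[0,0,-0.13]],"fingers":[0,0,0,0,0,0]}'
python3 -m crank '{"rot":[[0,0,0],[0,0,0]],"linear":[[0,0,0],[0,0,0]],"fingers":[0,0]}'
python3 - <<'E'
from h import *
st(); snap('wrist','w11');snap('scene','s2');crop('w11','c19',180,120,150,190,4);crop('s2','c20',200,140,130,110,6)
E
```

```text
time_s: 13.08
position: [0.4268, -0.1884, 0.2234]
eef_rot: [[-0.442, 0.897, 0.001], [0.897, 0.442, 0.001], [-0.0, 0.001, -1.0]]
wrist_force: [-0.1, 0.2, -2.3]
grip_width: 0.0252
time_s: 13.32
position: [0.4261, -0.1886, 0.2222]
eef_rot: [[-0.441, 0.897, -0.002], [0.897, 0.441, -0.0], [0.001, -0.002, -1.0]]
wrist_force: [0.1, -0.5, -1.1]
grip_width: 0.0253
t 13.325 p [ 0.4261 -0.1886  0.2222] F [ 0.1 -0.5 -1.1] w 0.02531849224885867
[[-0.441, 0.8975, -0.0018], [0.8975, 0.441, -0.0003], [0.0005, -0.0018, -1.0]] [-26.    3.9  44.7 119.3  -3.2  58.   46.5]
```

View pics/c19.png

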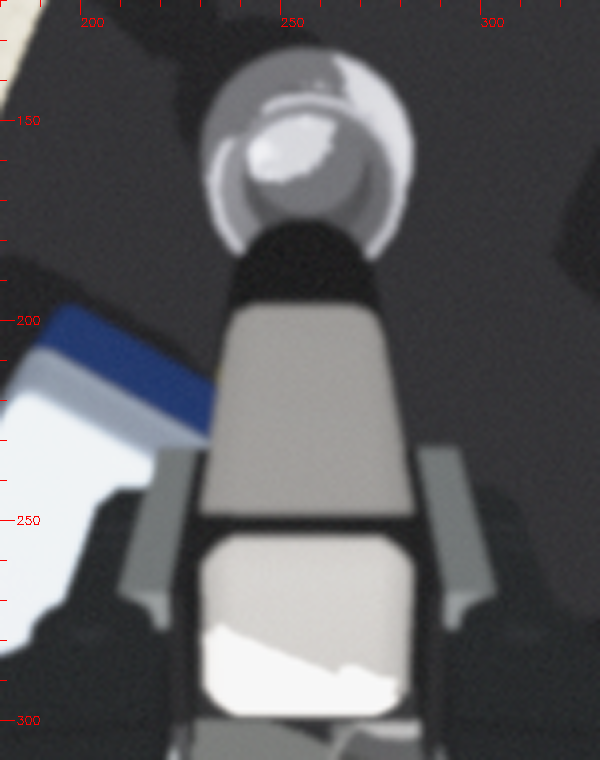

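View pics/c20.png

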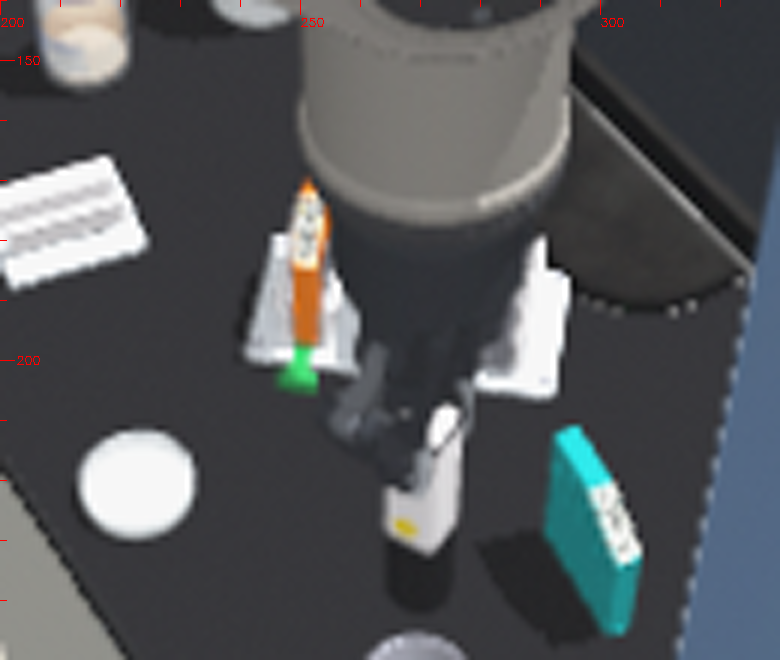

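Run:
```python
from h import *
np.set_printoptions(precision=4,suppress=True)
s=load('w11')
R=np.array([[-0.441,0.8975,-0.0018],[0.8975,0.441,-0.0003],[0.0005,-0.0018,-1.0]]);p=np.array([0.4261,-0.1886,0.2222])
def tool(uv,zt):
    o,v=ray(s,uv);o=R.T@(o-p);v=R.T@v;return o+v*(zt-o[2])/v[2]
print('top front edge ox',tool((254,249),-.0442)-[.013,0,0]); print('top back', tool((254,299.5),-.0442)+[.013,0,0])
print('grip low edge',tool((255,196.3),.0358)-[.013,0,0]); print('nose bottom',tool((255,174.8),.0878)-[.0155,0,0])
```

```text
top front edge ox [ 0.0028  0.0007 -0.0442]
top back [ 0.0028  0.0006 -0.0442]
grip low edge [-0.0011  0.0008  0.0358]
nose bottom [-0.0022  0.0006  0.0878]
```

```bash
cat > tgt.py <<'E'
from h import *
from scipy.spatial.transform import Rotation as Ro
np.set_printoptions(precision=4,suppress=True)
LAB=np.array([.5205,.0615,.089]); xc=np.array([.677,.736,0]);xc/=np.linalg.norm(xc)
t=np.radians(32); n=-np.sin(t)*xc+np.array([0,0,np.cos(t)])
dt=np.array([-.02,0,1]);dt/=np.linalg.norm(dt); nt=np.array([-.001,.0,.0878])
def report(R,p):
    d=R@dt;w=R@nt+p
    k=np.dot(LAB-w,-n); hit=w+d*(np.dot(LAB-w,n)/np.dot(d,n))
    print('window',w,'dist',np.linalg.norm(hit-w),'angle off',np.degrees(np.arccos(-d@n)),'miss mm',1e3*(hit-LAB))
E
python3 - <<'E'
from tgt import *
s=st();R=np.array(s['eef_rot']);p=np.array(s['position'])
d=R@dt; ax=np.cross(d,-n);ang=np.arctan2(np.linalg.norm(ax),-d@n);ax/=np.linalg.norm(ax)
for roll in (0,):
    R1=Ro.from_rotvec(ax*ang).as_matrix()@R
    W=LAB+.06*n; p1=W-R1@nt
    print('p1',p1,'linear tool',R.T@(p1-p),'rot',Ro.from_matrix(R.T@R1).as_rotvec(),'R1',R1.tolist())
    report(R1,p1)
E
```

```text
t 13.425 p [ 0.4263 -0.1887  0.2225] F [ 0.1  0.2 -1. ] w 0.025011142588972655
[[-0.441, 0.8975, -0.0013], [0.8975, 0.441, -0.0003], [0.0003, -0.0014, -1.0]] [-26.    3.9  44.7 119.3  -3.2  58.1  46.5]
p1 [0.4678 0.0032 0.2142] linear tool [0.1539 0.1219 0.0082] rot [-0.5226  0.2201 -0.0105] R1 [[-0.48940683985709177, 0.7991594886069525, 0.3490344637289691], [0.8473204687514991, 0.34112515839836216, 0.40704010802675467], [0.20622552784714793, 0.4949522583817213, -0.8440931782611436]]
window [0.499  0.0381 0.1399] dist 0.060000000000000005 angle off 0.0 miss mm [0. 0. 0.]
```

```bash
python3 -m crank '{"rot":[[0,0,0],[-0.13,0.055,-0.002],[-0.26,0.11,-0.005],[-0.39,0.165,-0.008],[-0.523,0.22,-0.01],[-0.523,0.22,-0.01],[-0.523,0.22,-0.01],[-0.523,0.22,-0.01]],"linear":[[0.03,0.024,-0.01],[0.06,0.048,-0.02],[0.09,0.072,-0.02],[0.12,0.096,-0.02],[0.14,0.11,-0.01],[0.154,0.122,0.008],[0.154,0.122,0.008],[0.154,0.122,0.008]],"fingers":[0,0,0,0,0,0,0,0]}'
python3 - <<'E'
from tgt import *
s=st(); report(np.array(s['eef_rot']),np.array(s['position']))
snap('wrist','w12');snap('scene','s3'); crop('s3','c21',200,150,130,110,6); snap('top','t3'); crop('t3','c22',190,150,130,110,6)
E
```

```text
time_s: 14.42
position: [0.4684, 0.0029, 0.2154]
eef_rot: [[-0.489, 0.799, 0.35], [0.848, 0.341, 0.407], [0.205, 0.496, -0.844]]
wrist_force: [-0.6, -0.0, -0.9]
grip_width: 0.0255
t 14.425 p [0.4684 0.0029 0.2154] F [-0.6 -0.  -0.9] w 0.025455798349112012
[[-0.4895, 0.7985, 0.3504], [0.8475, 0.341, 0.4067], [0.2053, 0.4961, -0.8437]] [-37.4  -4.9  49.1 133.6 -39.8  40.1  67.7]
window [0.4997 0.0378 0.1411] dist 0.06090145587294178 angle off 0.08552024623073964 miss mm [1.1341 0.0402 0.4983]
```

View pics/w12.png

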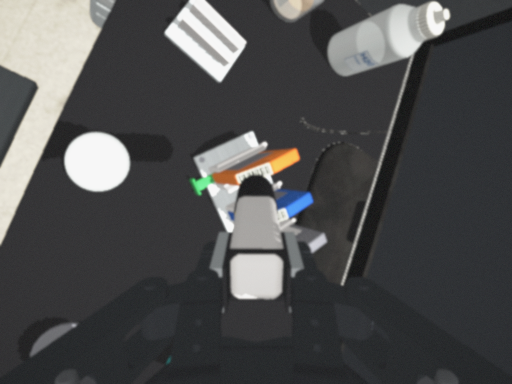

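View pics/c21.png

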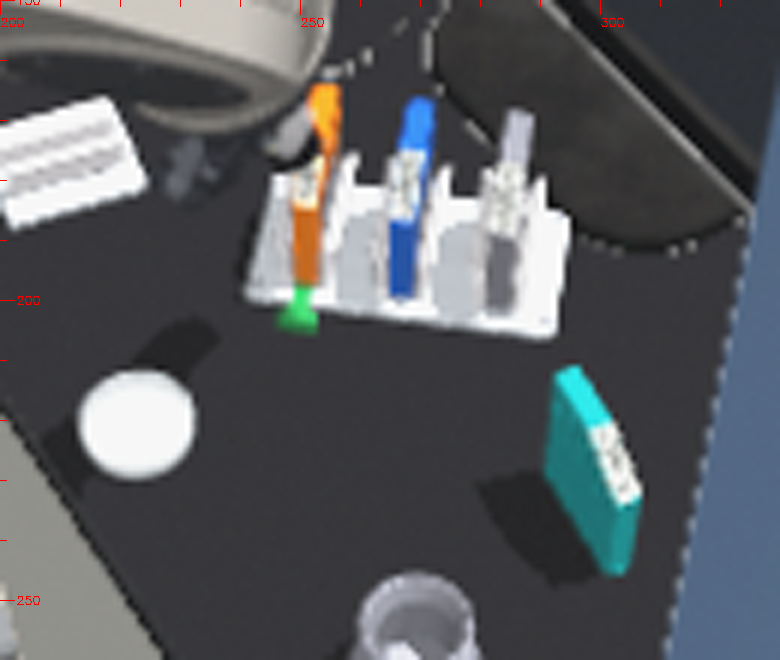

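View pics/c22.png

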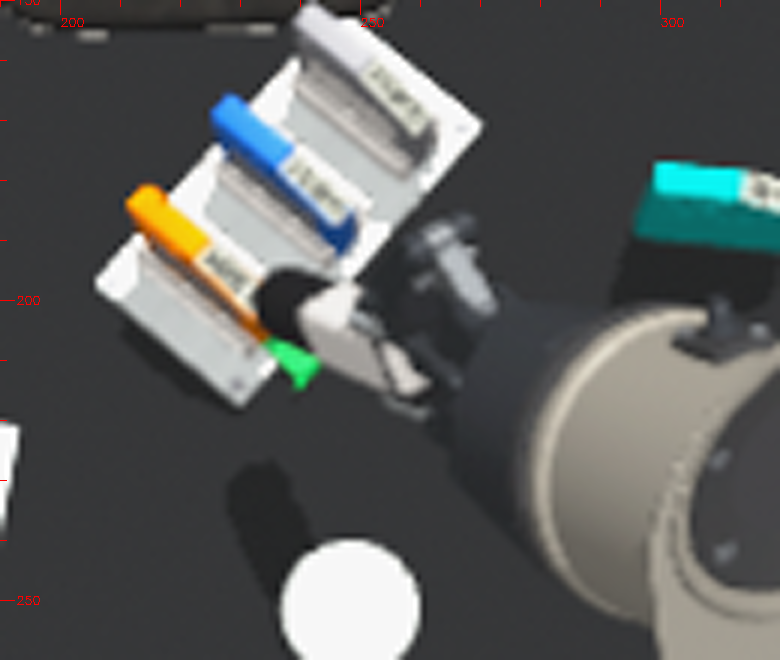

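Run:
```python
from tgt import *
s=st();R=np.array(s['eef_rot']);p=np.array(s['position']);report(R,p)
d=-R@dt;w=R@nt+p
a=np.cross(d,[0,0,1]);a/=np.linalg.norm(a);b=np.cross(d,a)
th=np.linspace(0,2*np.pi,24)
for fn,(x0,y0,ww,hh),sc in [('t3',(215,175,60,50),10),('w12',(170,120,160,180),4)]:
    im=load(fn)['img'][y0:y0+hh,x0:x0+ww,::-1];im=cv2.resize(im,None,fx=sc,fy=sc,interpolation=cv2.INTER_CUBIC)
    P=[w+.0155*(np.cos(t)*a+np.sin(t)*b) for t in th]; Q=[x+.052*d for x in P]
    for C,col in((P,(0,0,255)),(Q,(255,0,255)),([LAB,w,w+.132*d],(0,255,255))):
        u=((proj(fn,C)-[x0,y0]+.5)*sc).astype(int); cv2.polylines(im,[u.reshape(-1,1,2)],False,col,1)
    yc=np.cross([0,0,1],xc);cen=LAB+.019*xc-[0,0,.079]
    def c(x,y,z): return cen+x*xc+y*yc+[0,0,z]
    for y in(-.007,.007):
        u=((proj(fn,[c(-.036,y,0),c(-.036,y,.0577),c(-.002,y,.09),c(.036,y,.09),c(.036,y,0)])-[x0,y0]+.5)*sc).astype(int); cv2.polylines(im,[u.reshape(-1,1,2)],False,(0,255,0),1)
    cv2.imwrite('pics/o_'+fn+'.png',im)
```

```text
t 14.575 p [0.4686 0.0028 0.2157] F [ 0.5 -0.8 -1. ] w 0.024986757355213354
[[-0.4892, 0.7982, 0.3515], [0.8477, 0.3403, 0.407], [0.2053, 0.497, -0.8431]] [-37.4  -5.   49.1 133.6 -39.9  40.1  67.8]
window [0.5    0.0377 0.1415] dist 0.06113905012246077 angle off 0.15118721830676848 miss mm [1.5558 0.0458 0.6792]
```

View pics/o_t3.png

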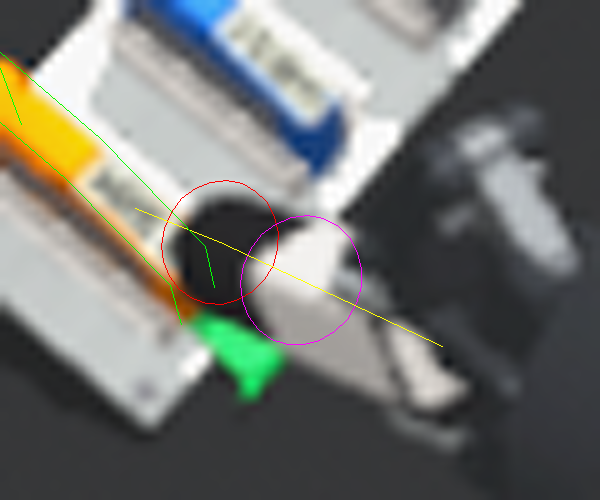

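View pics/o_w12.png

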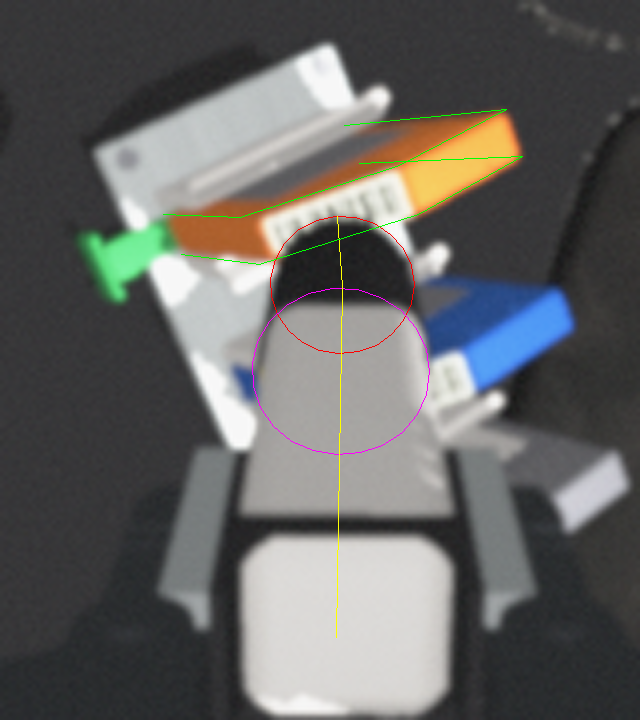

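```bash
python3 -m crank '{"rot":[[0,0,0],[0,0,0],[0,0,0],[0,0,0],[0,0,0],[0,0,0],[0,0,0],[0,0,0]],"linear":[[0,-0.001,0.001],[0,-0.001,0.001],[0,-0.001,0.001],[0,-0.001,0.001],[0,-0.001,0.001],[0,-0.001,0.001],[0,-0.001,0.001],[0,-0.001,0.001]],"fingers":[0,0,0,0,0,0,0,0]}'
python3 -c "
from tgt import *
s=st();report(np.array(s['eef_rot']),np.array(s['position']))"
python3 -m crank '{"rot":[[0,0,0],[0,0,0],[0,0,0],[0,0,0],[0,0,0],[0,0,0],[0,0,0],[0,0,0]],"linear":[[0,0,0],[0,0,0],[0,0,0],[0,0,0],[0,0,0],[0,0,0],[0,0,0],[0,0,0]],"fingers":[0,0,0,0,0,0,0,0]}'
python3 -m crank '{"rot":[[0,0,0],[0,0,0],[0,0,0],[0,0,0],[0,0,0],[0,0,0],[0,0,0],[0,0,0]],"linear":[[0,0,0],[0,0,0],[0,0,0],[0,0,0],[0,0,0],[0,0,0],[0,0,0],[0,0,0]],"fingers":[0,0,0,0,0,0,0,0]}'
python3 -m crank '{"rot":[[0,0,0],[0,0,0],[0,0,0],[0,0,0]],"linear":[[0,0,0],[0,0,0],[0,0,0],[0,0,0]],"fingers":[0,0,0,0]}'
python3 -c "
from tgt import *
s=st();R=np.array(s['eef_rot']);p=np.array(s['position']);report(R,p)
R0=np.array([[-.441,.8975,-.001],[.8975,.441,0],[0,-.001,-1.]]);p0=np.array([.4268,-.1887,.2225])
print('back: lin',R.T@(p0-p),'rot',Ro.from_matrix(R.T@R0).as_rotvec())"
```

```text
time_s: 15.58
position: [0.4678, 0.0035, 0.2138]
eef_rot: [[-0.49, 0.798, 0.351], [0.847, 0.341, 0.407], [0.206, 0.496, -0.843]]
wrist_force: [0.3, 0.3, -0.7]
grip_width: 0.025
t 15.575 p [0.4678 0.0035 0.2138] F [ 0.3  0.3 -0.7] w 0.02501399469242686
[[-0.4895, 0.7984, 0.3505], [0.8473, 0.3407, 0.4073], [0.2058, 0.4964, -0.8433]] [-37.5  -4.8  49.2 133.8 -40.2  40.   68.2]
window [0.499  0.0384 0.1395] dist 0.05956959959615442 angle off 0.09685879047088092 miss mm [-0.0152  0.1424  0.0591]
time_s: 16.58
position: [0.4678, 0.0035, 0.2138]
eef_rot: [[-0.49, 0.798, 0.351], [0.847, 0.341, 0.407], [0.206, 0.496, -0.843]]
wrist_force: [0.2, -0.5, -1.8]
grip_width: 0.0253
time_s: 17.58
position: [0.4678, 0.0035, 0.2138]
eef_rot: [[-0.49, 0.798, 0.351], [0.847, 0.341, 0.407], [0.206, 0.496, -0.843]]
wrist_force: [0.4, -0.0, -0.9]
grip_width: 0.025
time_s: 18.08
position: [0.4677, 0.0035, 0.2138]
eef_rot: [[-0.49, 0.798, 0.35], [0.847, 0.341, 0.407], [0.206, 0.496, -0.843]]
wrist_force: [0.4, -0.5, -1.2]
grip_width: 0.0251
t 18.075 p [0.4677 0.0035 0.2138] F [ 0.4 -0.5 -1.2] w 0.025131728569359996
[[-0.4895, 0.7984, 0.3505], [0.8473, 0.3407, 0.4073], [0.2058, 0.4964, -0.8434]] [-37.5  -4.8  49.2 133.8 -40.2  40.   68.2]
window [0.499  0.0384 0.1395] dist 0.05954990890932886 angle off 0.09444186771654875 miss mm [-0.0488  0.1421  0.0447]
back: lin [-0.141  -0.0938 -0.1   ] rot [ 0.5238 -0.2198  0.0104]
```

```bash
python3 -m crank '{"rot":[[0,0,0],[0.13,-0.055,0.003],[0.26,-0.11,0.005],[0.39,-0.165,0.008],[0.524,-0.22,0.01],[0.524,-0.22,0.01],[0.524,-0.22,0.01],[0.524,-0.22,0.01]],"linear":[[-0.02,-0.015,-0.03],[-0.05,-0.035,-0.06],[-0.08,-0.055,-0.08],[-0.11,-0.075,-0.09],[-0.141,-0.094,-0.1],[-0.141,-0.094,-0.1],[-0.141,-0.094,-0.1],[-0.141,-0.094,-0.1]],"fingers":[0,0,0,0,0,0,0,0]}'
python3 -m crank '{"rot":[[0,0,0],[0,0,0]],"linear":[[0,0,0],[0,0,0]],"fingers":[0,0]}'
python3 - <<'E'
from h import *
st(); snap('wrist','w13');crop('w13','c23',180,110,150,190,4)
E
```

```text
time_s: 19.08
position: [0.4264, -0.1884, 0.2226]
eef_rot: [[-0.441, 0.897, 0.0], [0.897, 0.441, 0.001], [0.001, 0.001, -1.0]]
wrist_force: [-0.1, -1.2, -0.7]
grip_width: 0.025
time_s: 19.32
position: [0.4267, -0.1886, 0.2226]
eef_rot: [[-0.441, 0.897, -0.0], [0.897, 0.441, 0.0], [0.0, -0.0, -1.0]]
wrist_force: [1.0, 0.7, -1.3]
grip_width: 0.0255
t 19.325 p [ 0.4267 -0.1886  0.2226] F [ 1.   0.7 -1.3] w 0.025527027822381122
[[-0.4413, 0.8974, -0.0001], [0.8974, 0.4413, 0.0001], [0.0002, -0.0, -1.0]] [-26.7   3.9  45.5 119.3  -3.3  58.   46.7]
```

View pics/c23.png

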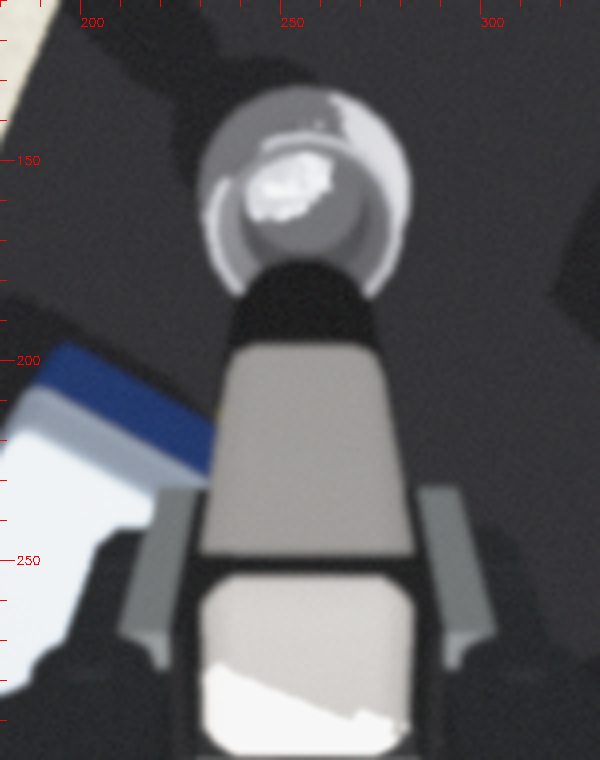

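```bash
python3 -m crank '{"rot":[[0,0,0],[0,0,0],[0,0,0],[0,0,0],[0,0,0],[0,0,0]],"linear":[[0,0,0.03],[0,0,0.07],[0,0,0.095],[0,0,0.115],[0,0,0.124],[0,0,0.127]],"fingers":[0,0,0,0,0,0]}'
python3 -m crank '{"rot":[[0,0,0],[0,0,0]],"linear":[[0,0,0.002],[0,0,0.002]],"fingers":[0,0]}'
```

```text
time_s: 20.12
position: [0.4266, -0.1889, 0.0954]
eef_rot: [[-0.441, 0.897, -0.001], [0.897, 0.441, -0.001], [-0.0, -0.001, -1.0]]
wrist_force: [-0.1, -0.3, -1.0]
grip_width: 0.0248
time_s: 20.38
position: [0.4269, -0.1889, 0.0939]
eef_rot: [[-0.441, 0.897, 0.0], [0.897, 0.441, -0.0], [-0.0, -0.0, -1.0]]
wrist_force: [-0.2, -0.4, -1.0]
grip_width: 0.0251
```

```bash
python3 -m crank '{"rot":[[0,0,0],[0,0,0]],"linear":[[0,0,0.001],[0,0,0.001]],"fingers":[0,0]}'
```

```text
time_s: 20.62
position: [0.4276, -0.1893, 0.0937]
eef_rot: [[-0.441, 0.897, 0.001], [0.897, 0.441, -0.0], [-0.001, 0.001, -1.0]]
wrist_force: [-4.7, -0.3, 24.3]
grip_width: 0.0253
```

Contact at the floor. Relieve, release slowly, retract.

```bash
python3 -m crank '{"rot":[[0,0,0],[0,0,0],[0,0,0],[0,0,0],[0,0,0],[0,0,0]],"linear":[[0,0,-0.001],[0,0,-0.001],[0,0,-0.001],[0,0,-0.001],[0,0,-0.001],[0,0,-0.001]],"fingers":[0,0.4,0.55,0.7,0.75,0.75]}'
python3 -m crank '{"rot":[[0,0,0],[0,0,0],[0,0,0],[0,0,0],[0,0,0],[0,0,0],[0,0,0]],"linear":[[0,0,-0.02],[0,0,-0.06],[0,0,-0.1],[0,0,-0.14],[0,0,-0.154],[0,0,-0.154],[0,0,-0.154]],"fingers":[0.75,0.75,0.75,0.75,0.75,0.75,0.75]}'
python3 - <<'E'
from h import *
st(); snap('wrist','w14');crop('w14','c24',190,110,130,130,6);snap('scene','s4');snap('top','t4')
crop('s4','c25',180,140,130,130,6);crop('t4','c26',160,140,180,130,4)
E
```

```text
time_s: 21.38
position: [0.4265, -0.1888, 0.0934]
eef_rot: [[-0.441, 0.897, -0.001], [0.897, 0.441, -0.0], [-0.0, -0.001, -1.0]]
wrist_force: [0.2, 0.9, -0.1]
grip_width: 0.064
time_s: 22.25
position: [0.4261, -0.1885, 0.2463]
eef_rot: [[-0.441, 0.897, -0.002], [0.897, 0.441, -0.0], [0.001, -0.002, -1.0]]
wrist_force: [-0.3, -1.0, 0.2]
grip_width: 0.0642
t 22.25 p [ 0.4261 -0.1885  0.2463] F [-0.3 -1.   0.2] w 0.06424999541462392
[[-0.4414, 0.8973, -0.0025], [0.8973, 0.4414, -0.0005], [0.0007, -0.0024, -1.0]] [-29.7   1.7  47.6 117.7  -1.4  61.3  44.7]
```

View pics/c24.png

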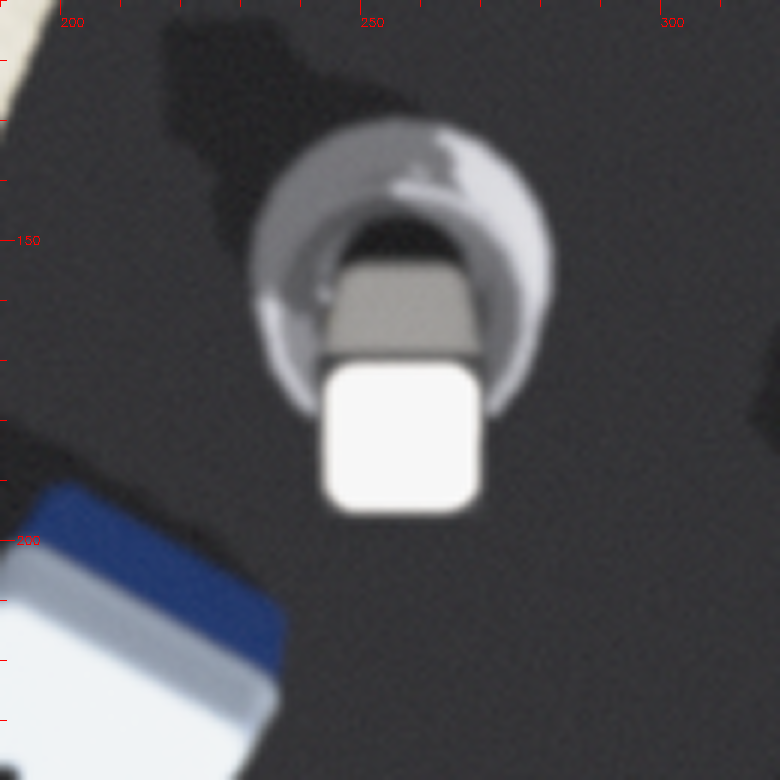

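View pics/c25.png

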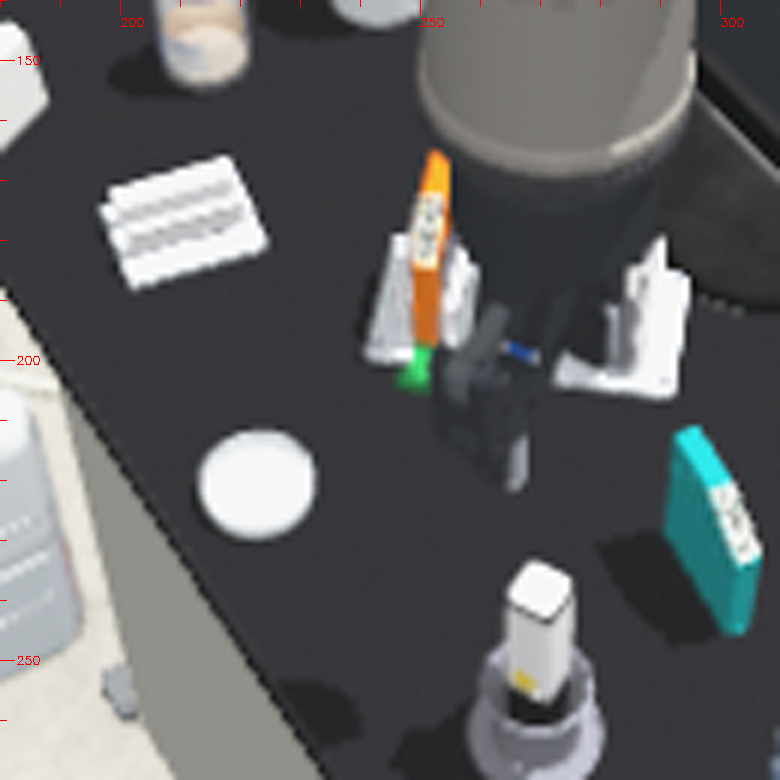

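View pics/c26.png

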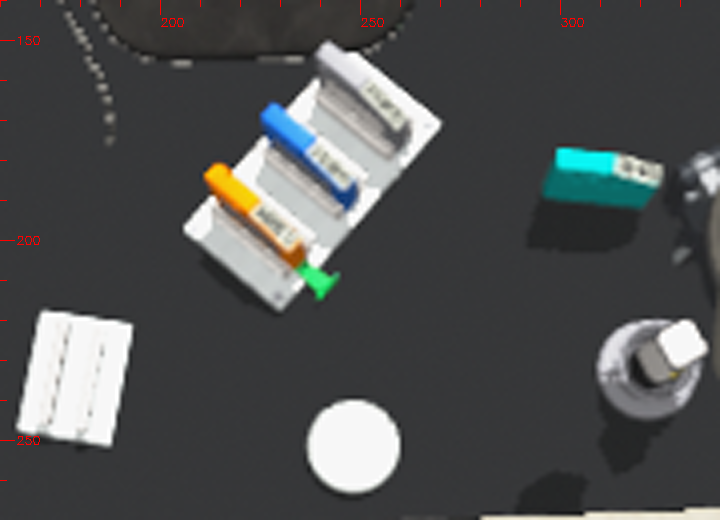

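```bash
python3 -c "
from h import *
print(robot.hand_in())"
```

```text
the job is handed in; nothing more can be done
None
```

The job is done and handed in, at about 22.5 s of the 69 s allowed; the hand-in reported no verdict.

- **Orange cassette:** it stands in the green-marked slot with its label at the tab end. A 30 N push met firm resistance with the underside at 10 mm, which is the top of the strip. By the wrist camera it is within about 1 mm of the slot's middle.
- **Scan:** I held the scanner nose about 60 mm from the label. It held still for about 2.5 s, from 15.6 to 18.1 s. By my calculation it was aimed within 1° and under 1 mm, but that rests on my own estimate of how the scanner sat in the jaws.
- **Scanner return:** it was set down on the holder floor with about 24 N of contact and released. The last pictures show it upright, nose down, as at the start. The gripper is about 15 cm above where it let go, touching nothing.
- **Everything else:** the other things look unmoved in the last pictures, though the arm hid parts of the scene camera's view.

**Checks that disagreed:**
- The fixed cameras and the wrist camera differed by 2–4 mm in absolute position, so I relied on the wrist camera and on measurements relative to the tool.
- The wrist view showed the scanner leaning up to 2° in the jaws. Some of that is probably camera calibration, so I corrected for about 1°.
- The fingers read 11.4 mm on the 14 mm cassette. I found no cause for that, and the grip held without slipping.

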